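# Unload the ratchet press with the pull hook

### The job

Unload the specimen press: raise its head by the black knob, click by click, until the ratchet holds the foot clear above the grey ring, then use the orange pull hook in the finger hole to draw the tray fully out with the ring on it. Put the hook back down on the worktop, then press the red pawl tab under the green hood until the head has sunk fully down. Keep the gripper off the tray and the ring, and leave everything else where it stands.

Things in the scene. Friction and masses are not known exactly. Their poses are not given: they have to be found in the camera images.
- press: Fixed frame of a small bench press, 135 x 220 mm. Origin on the worktop; x from its front (robot side) to its back, y to its left seen from the front, z up; yaw varies. Left half (y 30 to 90 mm): ratchet tower, 166 mm high, from whose front a green hood juts out (a slab, x -60 to 18, y 29 to 91, z 108 to 124 mm) over the red pawl tab. Right half: tray.
- knob (a point): Centre of the black knob by which the head is lifted: upright cylinder 30 mm across, 24 mm high, thinner neck below, top 15 mm above this point. It stands on the head's grey cross arm (26 mm in x, 145 mm in y), whose top is 32 mm below this point. Moves with the head. Nothing stands above it.
- foot_under (a point): Centre of the underside of the head's black rubber foot, 48 mm across, on a steel stem below the cross arm; at the start it stands down inside the ring, which blocks the tray.
- head (a joint): Height of the head (toothed rail, arm, foot; 0.5 kg) in m: 0 down, 0.052 top. The pawl clicks under a tooth every 12 mm and holds the head at about 0.011, 0.023, 0.035 or 0.047; it starts at 0 or 0.011. The foot is clear above the ring at 0.035 and 0.047. A damper (60 N s/m) slows it: lifting takes 10 to 15 N; with the pawl held off the head sinks by itself in about 1 s.
- pawl (a joint): Turn of the sprung red pawl in rad: 0 engaged with the teeth, up to 0.3 when its tab is pressed down; the teeth are free above 0.17. It springs back when let go. Pivot 62 mm behind the tab and 10 mm below its top.
- pawl_pad (a point): Centre of the top of the red ribbed pawl tab, 30 mm in x, 26 mm in y, 65 mm above the worktop. Pressed down with 3 to 6 N it takes the pawl out of the teeth: 13 mm down is 0.2 rad, 18 mm is its stop. The green hood, 43 mm above it, covers all but its front 5 mm: come from in front, tool tilted 25 to 45 degrees, fingers pointing down and to the back.
- tray (a joint): How far the tray is drawn out toward the press's front (its -x) in m: 0 in, 0.09 fully out (stop). Friction about 1.5 N; stays where it is left.
- tray_hole (a point): Centre of the square finger hole, 16 mm in x, 16 mm in y, at the top face of the yellow tab on the tray's front. The tab is 44 mm wide, 6 mm thick, reaches 15 mm further forward from this point; its top is 25 mm above the worktop, and below the hole is nothing but the worktop. Moves with the tray.
- tray_floor (a point): Centre of the steel tray, 104 x 104 mm with a 6 mm rim, at the height of the ring's underside, 19 mm above the worktop; the ring stands centred on it on three low pads. Moves with the tray.
- ring_centre (a point): Centre, half-way up, of the grey open specimen ring, 91 mm across, 40 mm high, loose on the tray.
- hook_grip (a point): Centre of the pull hook's orange bar, where to grip it: bar 94 mm long (hook's x), 14 mm wide (y), 16 mm high, 80 g. It stands by itself like a bridge, this point 32 mm above the ground, on a steel prong under its front end (+x) and an orange foot, 10 x 44 mm, 40 mm behind this point; the bar's underside is 24 mm up, free between them. Can be gripped from above.
- hook_prong (a point): Tip of the hook's steel round-ended prong, 8 mm thick, 24 mm long: 40 mm ahead (hook's +x) of the grip point and 32 mm lower.
- timer: White countdown timer, 62 x 66 x 19 mm, bystander; origin under its centre.
- tape_roll: Roll of tape lying flat, 96 mm across, 25 mm high, bystander; origin under its centre.
- amber_bottle: Amber bottle with a black cap, 68 mm across, 156 mm high, bystander just right of the press; origin under its centre.
- blue_pot: White pot with a blue lid, 50 mm across, 44 mm high, bystander in front of the ratchet tower; origin under its centre.
- stopper: Red rubber stopper, 36 mm across, 30 mm high, bystander left of the press; origin under its centre.
- calculator: Dark calculator, 125 x 72 x 16 mm, bystander; origin under its centre.
- green_pot: White pot with a green lid, 46 mm across, 50 mm high, bystander; origin under its centre.
Not all that is in view belongs to the job. Leave any brown look-alike of the part that bears ring_centre alone.

How it is judged:
On the way, in this order (a step that is already met when the one before it is completed fails the run):
1. the ratchet alone holds the head up with its foot clear above the ring (value of joint head above 0.033 m and contact force between the fingers and anything else below 0.2 N and value of joint pawl below 0.05 rad), for 0.2 s.
2. the tray is drawn fully out, the head still up (value of joint tray above 0.08 m and value of joint head above 0.033 m), for 0.2 s.
3. the hook is back on the worktop, let go, the head still up (height (world z) of hook_grip below 0.04 m and contact force between the fingers and anything else below 0.2 N and contact force between hook and press below 0.05 N and value of joint head above 0.033 m), for 0.2 s.
At the end, for the whole second after the job is handed in: The head is fully down (within 4 mm) with the pawl sprung back, the tray is drawn out by at least 80 of its 90 mm, the ring sits flat on it within 10 mm of its centre, and the hook rests on the worktop, standing or lying, clear of the press (value of joint head below 0.004 m and value of joint pawl below 0.05 rad and value of joint tray above 0.08 m and horizontal distance between ring_centre and tray_floor below 0.01 m and z of ring_centre in the frame of tray_floor below 0.025 m and height (world z) of hook_grip below 0.04 m and contact force between hook and press below 0.05 N); the robot touches nothing.
It fails at once if the gripper touches the tray (the hook must do the pulling) (contact force between the fingers and tray above 1 N).
It fails at once if the gripper touches the ring (contact force between the fingers and ring above 1 N).
It fails at once if a bystander is pushed away by more than 30 mm (distance of any of amber_bottle, blue_pot, stopper from where it was at the start of the episode above 0.03 m).
It also fails if it takes over 67 s, if anything falls off the work surface, if the arm or the gripper's body presses on something with over 40 N, if the wrist force passes 120 N, or if a joint passes its speed limit or range.

### The arm

A 6-joint arm with a two-finger parallel gripper is mounted at the origin on a cart in front of the work surface, level with it; the furniture and walls round the work are solid. World frame = base frame: x ahead of the robot, y to its left, z up, the work surface at z = 0. Lengths are in m, angles in rad, forces in N, time in s.
With the tool pointing down it reaches from about 0.25 to 0.725 m from the base axis. Payload 9.7 kg.
Tool frame: the origin (TCP) lies midway between the tips of the shut fingers; the grasp point (between the pads) lies 19 mm behind it; x points along the fingers, y is the direction in which the jaws open and shut, and the axes are right-handed (so a half turn about x gives the same grasp; the last joint's range is limited). The gripper opens to 85 mm and grips with 20 to 120 N. Pads are 22 mm wide; open, the fingers measure 114 mm over their backs; the gripper's body (76 mm by 85 mm) begins 54 mm behind the grasp point. The pads swing forward as they close: fully open they stand 13 mm farther back than shut.
Start: joints at [1.305, 0.087, 0.176, 1.66, 0, 1.571], TCP at [0.144, 0.531, 0.231] pointing down, gripper open.
Joint ranges: [-3.13, 3.13], [-0.85, 1.81], [-1.15, 1.24], [-2.2, 2.28], [-1.44, 1.52], [-3.14, 3.14]. Speed limits (rad/s): [2.22, 2.22, 2.57, 3.14, 3.14, 3.14].

### API

Orientations are given as a unit quaternion [x, y, z, w].
In Python, from plant import arm gives the robot as it stands.
- The arm moves only by the tool send_rows, never from a script. Its argument "series" is one flat list of numbers, 5 for each row, row after row: the finger opening in cm, from 0 to 8.54, then the shift along the tool's x, y, z in cm, then the turn about the tool's x in rad. In form: [claw, x, y, z, roll, claw, x, y, z, roll, ...]. A call has 1 to 5 rows; each row is the pose to reach, as a shift and turn from the pose measured when the call began, along the tool's axes at that moment; what a row does not reach only later rows make up. A row lasts 1/12 s, in which the tool goes at most 41.7 mm and 7.16 degrees, less where a joint would pass 70% of its speed; a pose out of reach is approached as far as the arm can. A call with a gripper value outside its range is refused whole. The fingers move at their own pace and stop on an object; "grip_force" is the grip in N (left out, the last holds). Time passes only in rows, so rows that repeat a pose let the fingers close. It gives the time, the measured TCP pose, the force and the opening at its end, in the units of the state.
- arm.read_state(): the state, without advancing time (a new reading comes with each control period).
- arm.grab_frame(name): name is "scene" or "top" or "wrist"; returns the picture (420x560x3 uint8, red, green, blue); there is no depth.
- arm.camera_params(name): a dict with "fx", "fy", "cx", "cy" (pixels), "R" (3x3) and "t" (3): a world point X has camera coordinates R X + t; the wrist camera has in their place "T_tool_cam" (4x4, takes a point from camera to tool coordinates, whose origin is the TCP and whose axes are the tool frame's). Camera axes: x right, y down, z forward; pixel columns grow to the right and rows downward; lengths in m; the calibration is good to about 2 mm. A picture is of the moment at which its call begins: read the wrist's pose just before it. camera_params takes no time and is no camera call.
- arm.hand_in(): hands the job in, once; it reports no verdict.
Trained networks look in the newest picture that a camera, given by its name, has taken for a name from the list of things; names that differ only in an ending like _2 or _b are one class to them, and where a whole thing is asked for, a point or a joint stands for the part that bears it (a point fixed in the world has none). Each returns a list of dicts, best first, with "p" (0 to 1); they miss things now and then, are a little off and sometimes report something else, mostly with a low value. They report only what shows in the picture. A call takes as long as a camera call. They do not tell look-alikes from the thing itself.
- arm.trace(camera, name): "pixels" (420x560 bool, what is visible of it) and "position" ([column, row] in pixels, amid what is visible of it).
The state is a dict: "time_s": time; "qpos": joint angles; "joint_velocities": joint speeds; "tau": joint torques, N m; "position": TCP position; "tool_rot": TCP orientation; "force": force on the tool from outside, world axes, zero at the start; "wrist_torque": the same for the moment, N m; "gripper_width": finger opening in m.
Only numpy, scipy, OpenCV 4.12 (cv2) and the standard library are available. Lean on these libraries where they do the work, as an engineer would, in place of code of your own. Each camera call takes 0.05 s, during which the arm holds its last target.

## Working session

There is one attempt and no reset: what is moved stays moved. The work goes in short steps, Python scripts to look and compute and a tool call to move; the robot and the scene stay as the last step left them, time stands still between calls to the robot, and variables do not carry over. Pictures are saved under pics/ and viewed, and the job is handed in when it is done.

Besides the shell and the picture viewer there is one more tool, called by a JSON object that holds its "op" and its "data". send_rows: Moves the arm, as the interface text tells. Its arguments: {"type":"object","properties":{"series":{"type":"array","items":{"type":"number"}},"grip_force":{"type":"number"}},"required":["series"]}

```bash
ls; mkdir -p pics; python3 - <<'E'
from plant import arm
import cv2
s=arm.read_state();print(s)
for n in ["scene","top","wrist"]:
    f=arm.grab_frame(n);cv2.imwrite(f"pics/{n}0.png",f[:,:,::-1])
    print(n,arm.camera_params(n))
E
```

```text
pics
{'time_s': 0.0, 'qpos': array([ 1.30499849e+00,  8.74369008e-02,  1.75144350e-01,  1.65981860e+00,
       -8.75332886e-06,  1.57083944e+00]), 'joint_velocities': array([-4.03285184e-04,  8.86776200e-05, -1.31368396e-03,  5.57995282e-04,
       -1.25562969e-04, -7.69326589e-04]), 'tau': array([ 9.78157404e-04, -5.20388567e+01,  4.64802682e+01,  1.62617338e-02,
        8.89559283e-05,  1.52024313e-05]), 'position': array([0.14441413, 0.53045803, 0.23060106]), 'tool_rot': array([ 0.09325125,  0.70092781, -0.0941736 ,  0.70081077]), 'force': array([-0.41750915,  0.14087984,  0.18558135]), 'wrist_torque': array([ 0.0074053 , -0.00056466,  0.00040165]), 'gripper_width': 0.08533968500143392}
scene {'fx': 544.56485398853, 'fy': 544.56485398853, 'cx': 274.61601677882004, 'cy': 207.48713698863006, 'R': array([[ 0.49575061, -0.86827029,  0.01838598],
       [-0.35576505, -0.22235061, -0.90773974],
       [ 0.79225158,  0.44347144, -0.41913067]]), 't': array([-0.25135128,  0.36375128,  1.21760036])}
top {'fx': 384.68008396734535, 'fy': 384.68008396734535, 'cx': 285.4317671338329, 'cy': 212.07463334249312, 'R': array([[ 0.01669776, -0.99979838, -0.0111532 ],
       [-0.99391758, -0.01538308, -0.10904684],
       [ 0.10885328,  0.0129062 , -0.99397404]]), 't': array([0.0741615 , 0.59173623, 1.1368266 ])}
wrist {'fx': 347.3583030096652, 'fy': 347.3583030096652, 'cx': 278.67759055912387, 'cy': 211.45893411874832, 'T_tool_cam': array([[ 3.13287388e-04, -2.71827358e-01,  9.62345982e-01,
        -1.43374901e-01],
       [ 9.99999912e-01,  3.53075214e-04, -2.25814688e-04,
         6.23320409e-04],
       [-2.78397904e-04,  9.62345968e-01,  2.71827445e-01,
        -6.85616177e-02],
       [ 0.00000000e+00,  0.00000000e+00,  0.00000000e+00,
         1.00000000e+00]])}
```

View pics/scene0.png

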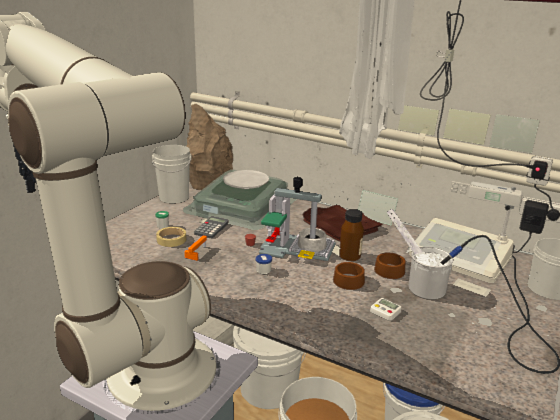

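View pics/top0.png

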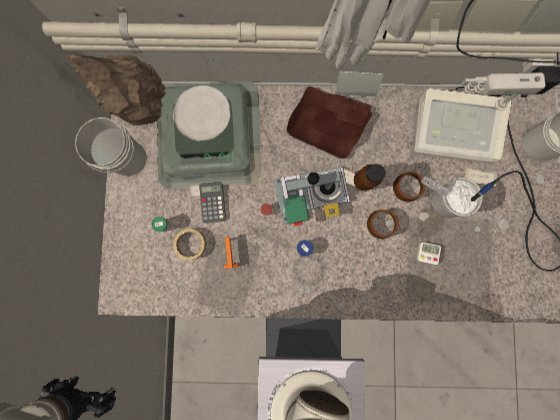

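View pics/wrist0.png

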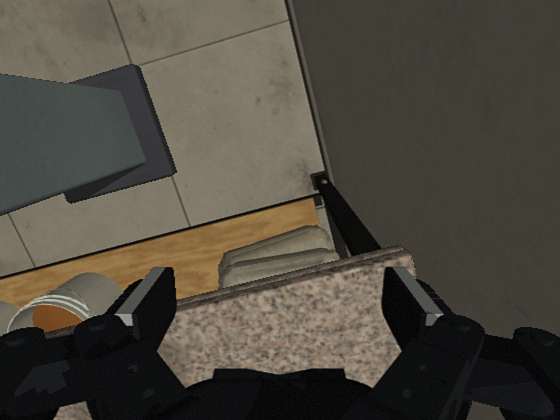

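```bash
cat > h.py <<'E'
from plant import arm
import cv2,numpy as np
from scipy.spatial.transform import Rotation as Ro
P={n:arm.camera_params(n) for n in ["scene","top","wrist"]}
def cam(n,s=None):
    p=P[n];K=np.array([[p['fx'],0,p['cx']],[0,p['fy'],p['cy']],[0,0,1]])
    if n!="wrist": return K,p['R'],p['t']
    T=np.eye(4);T[:3,:3]=Ro.from_quat(s['tool_rot']).as_matrix();T[:3,3]=s['position']
    M=np.linalg.inv(T@p['T_tool_cam']);return K,M[:3,:3],M[:3,3]
def proj(c,X):
    K,R,t=c;x=K@(R@np.asarray(X,float)+t);return x[:2]/x[2]
def onz(c,uv,z):
    K,R,t=c;d=R.T@np.linalg.inv(K)@np.array([uv[0],uv[1],1]);o=-R.T@t;return o+d*(z-o[2])/d[2]
def tri(c1,u1,c2,u2):
    X=cv2.triangulatePoints(c1[0]@np.c_[c1[1],c1[2]],c2[0]@np.c_[c2[1],c2[2]],np.array(u1,float).reshape(2,1),np.array(u2,float).reshape(2,1))
    return X[:3,0]/X[3,0]
def snap(n,f):
    s=arm.read_state();im=arm.grab_frame(n);cv2.imwrite("pics/"+f,im[:,:,::-1]);return s,im
def toshift(s,W):
    return Ro.from_quat(s['tool_rot']).as_matrix().T@(np.asarray(W)-s['position'])
E
python3 - <<'E'
from h import *
for n in ["press","knob","hook_grip","tray_hole","pawl_pad","ring_centre","amber_bottle","blue_pot","stopper","hook_prong","tray_floor"]:
    print(n)
    r={}
    for c in ["top","scene"]:
        d=arm.trace(c,n)
        for e in d[:3]:
            print("  ",c,round(e['p'],2),np.round(e['position'],1),e['pixels'].sum())
        if d:r[c]=d[0]['position']
    if len(r)==2: print("  tri",np.round(tri(cam("top"),r["top"],cam("scene"),r["scene"]),3))
E
```

```text
press
   top 0.87 [304.  192.7] 2629
   top 0.2 [331.6 205.3] 364
   scene 0.68 [287.7 224.9] 2890
  tri [0.642 0.031 0.081]
knob
   top 0.59 [316.4 182.2] 774
   top 0.55 [334.8 197.6] 586
   top 0.46 [429.  252.2] 411
   scene 0.63 [300.  194.9] 738
  tri [ 0.655 -0.     0.186]
hook_grip
   top 0.69 [368.2 177. ] 630
   top 0.52 [227.2 257.9] 133
   top 0.25 [305.6 251.9] 222
   scene 0.71 [264.4 263. ] 284
   scene 0.66 [300.9 196.1] 868
   scene 0.6 [192.8 246.8] 216
  tri [ 0.6   -0.021  0.014]
tray_hole
   top 0.81 [334.5 201.3] 558
   top 0.56 [315.6 183.7] 668
   scene 0.78 [308.5 253.7] 262
  tri [ 0.623 -0.059  0.015]
pawl_pad
ring_centre
   top 0.87 [398.7 190.2] 313
   top 0.62 [324.3 201.1] 200
   top 0.53 [375.1 230.9] 370
   scene 0.82 [309.4 239.3] 483
   scene 0.81 [349.8 278.1] 790
   scene 0.78 [390.4 265.5] 690
  tri [ 0.583 -0.138  0.126]
amber_bottle
   top 0.88 [369.6 176.8] 654
   scene 0.77 [353.5 239.6] 1031
   scene 0.56 [309.8 252.1] 219
  tri [ 0.698 -0.168  0.059]
blue_pot
   top 0.72 [307.4 248. ] 211
   scene 0.8 [263.4 263.1] 259
   scene 0.4 [312.  252.5] 243
  tri [0.48  0.02  0.028]
stopper
   top 0.56 [269.2 209.4] 106
hook_prong
   top 0.76 [230. 260.] 196
   top 0.58 [334.6 200.9] 465
   scene 0.53 [192.9 246.4] 222
  tri [0.442 0.249 0.035]
tray_floor
   top 0.98 [336.3 198.3] 564
   scene 0.65 [310.1 252.4] 261
  tri [ 0.631 -0.062  0.017]
```

```bash
python3 - <<'E'
import cv2
a=cv2.imread("pics/top0.png");b=cv2.imread("pics/scene0.png")
cv2.imwrite("pics/tc.png",cv2.resize(a[150:280,210:390],None,fx=4,fy=4,interpolation=cv2.INTER_CUBIC))
cv2.imwrite("pics/sc.png",cv2.resize(b[160:290,180:370],None,fx=4,fy=4,interpolation=cv2.INTER_CUBIC))
E
```

```text
(no output)
```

View pics/tc.png

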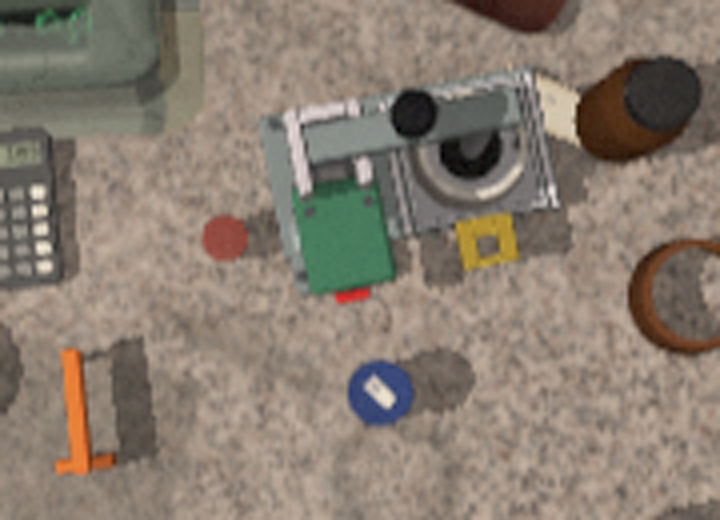

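View pics/sc.png

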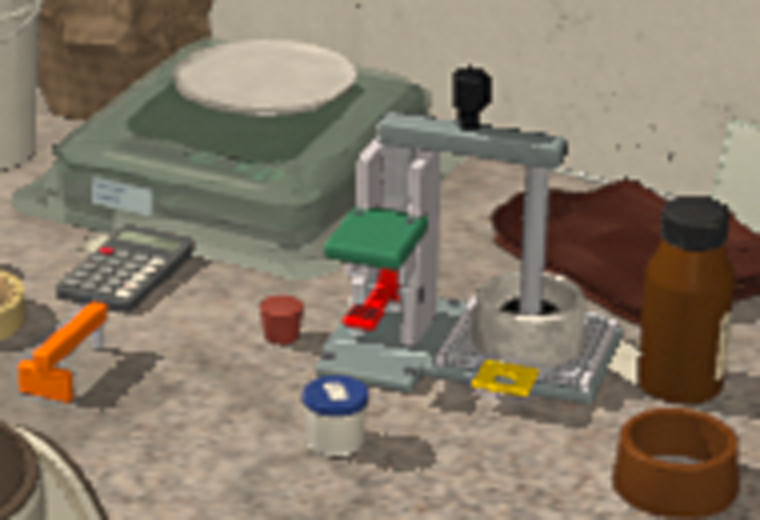

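```bash
cat > m.py <<'E'
from h import *
from scipy.optimize import least_squares
T=cam("top");S=cam("scene")
t=lambda x,y:np.array([210+x/4,150+y/4]);s=lambda x,y:np.array([180+x/4,160+y/4])
obs=[(T,t(313,294),(-.06,.091,.124)),(T,t(395,275),(-.06,.029,.124)),(T,t(293,197),(.018,.091,.124)),
(S,s(326,240),(-.06,.091,.124)),(S,s(404,252),(-.06,.029,.124)),(S,s(428,214),(.018,.029,.124))]
def f(p):
    r=[]
    for c,u,X in obs:
        W=np.r_[Ro.from_euler('z',p[2]).as_matrix()[:2,:2]@np.array(X[:2])+p[:2],X[2]]
        r+=list(proj(c,W)-u)
    return r
q=least_squares(f,[.6,.0,.2]);print("press",q.x,np.round(q.fun,1))
print("knobtop",tri(T,t(413,109),S,s(472,74)))
print("hole",onz(T,t(489,243),.025),onz(S,s(508,377),.025),tri(T,t(489,243),S,s(508,377)))
print("hook prong end top", onz(T,t(72,352),.04),"foot end",onz(T,t(82,468),.04))
print("scene bar far top end",onz(S,s(97,309),.04),"near", onz(S,s(32,357),.04))
E
python3 m.py; echo; python3 -c "
from h import *
for c in ('top','scene'):print(-cam(c)[1].T@cam(c)[2])"
```

```text
press [ 6.27294469e-01 -1.44120161e-05  2.50913995e-01] [ 0.3  0.7  1.4  0.3 -1.2 -1.9 -0.8  1.  -0.3  0.8  0.1 -0.5]
knobtop [0.6586245  0.01096101 0.23629181]
hole [ 0.59760776 -0.05930998  0.025     ] [ 0.59764369 -0.06097529  0.025     ] [ 0.59817006 -0.06020239  0.02444472]
hook prong end top [0.50865884 0.2548071  0.04      ] foot end [0.42252421 0.24449793 0.04      ]
scene bar far top end [0.50063151 0.25153758 0.04      ] near [0.41293827 0.24711643 0.04      ]

[0.4631514  0.06857716 1.19533023]
[-0.71062826 -0.67733151  0.84514649]
```

```bash
python3 - <<'E'
from h import *
s=arm.read_state();print(s['time_s']);M=Ro.from_quat(s['tool_rot']).as_matrix();print(M.round(3))
print(toshift(s,[.585,.0,.36]))
E
```

```text
1.25
[[ 0.     0.263  0.965]
 [-0.     0.965 -0.263]
 [-1.    -0.     0.   ]]
[-0.12870856 -0.39632236  0.56444561]
```

{"op": "send_rows", "data": {"series": [8.5,-6,0,0,-0.2,8.5,-10,-4,5,-0.3,8.5,-13,-12,16,-0.466,8.5,-13,-12,16,-0.466,8.5,-13,-12,16,-0.466]}}

```text
time_s: 1.67
position: [0.2353, 0.413, 0.3434]
tool_rot: [-0.073, 0.703, 0.073, 0.703]
force: [1.1, 1.3, -1.1]
gripper_width: 0.0849
```

```bash
python3 - <<'E'
from h import *
s=arm.read_state();print(s['time_s'],s['position']);M=Ro.from_quat(s['tool_rot']).as_matrix();print(M.round(3))
print(toshift(s,[.585,.0,.36]))
E
```

```text
1.6667 [0.23527215 0.41299521 0.34338768]
[[ 0.    -0.206  0.979]
 [ 0.     0.979  0.206]
 [-1.     0.     0.   ]]
[-0.01666117 -0.47618107  0.25714699]
```

{"op": "send_rows", "data": {"series": [8.5,-1.7,-47.6,25.7,0,8.5,-1.7,-47.6,25.7,0,8.5,-1.7,-47.6,25.7,0,8.5,-1.7,-47.6,25.7,0,8.5,-1.7,-47.6,25.7,0]}}

```text
time_s: 2.08
position: [0.37, 0.2534, 0.3498]
tool_rot: [-0.073, 0.703, 0.074, 0.704]
force: [0.5, 1.4, 0.2]
gripper_width: 0.0849
```

```bash
python3 - <<'E'
from h import *
s=arm.read_state();print(s['time_s'],s['position'])
print(toshift(s,[.585,.0,.36]))
E
```

```text
2.0833 [0.37000661 0.25338927 0.34975391]
[-0.01026349 -0.29228191  0.15811139]
```

{"op": "send_rows", "data": {"series": [8.5,-1.0,-29.2,15.8,0,8.5,-1.0,-29.2,15.8,0,8.5,-1.0,-29.2,15.8,0,8.5,-1.0,-29.2,15.8,0,8.5,-1.0,-29.2,15.8,0]}}

```text
time_s: 2.5
position: [0.5046, 0.0942, 0.3561]
tool_rot: [-0.073, 0.703, 0.074, 0.704]
force: [1.2, 1.4, 0.5]
gripper_width: 0.0848
```

{"op": "send_rows", "data": {"series": [8.5,-0.3,-9.5,5.1,0,8.5,-0.3,-9.5,5.1,0,8.5,-0.3,-9.5,5.1,0,8.5,-0.3,-9.5,5.1,0]}}

```text
time_s: 2.83
position: [0.5766, 0.0078, 0.3571]
tool_rot: [-0.072, 0.704, 0.072, 0.703]
force: [-2.2, 0.5, -0.6]
gripper_width: 0.0852
```

```bash
python3 - <<'E'
from h import *
s,_=snap("wrist","w1.png");print(s['time_s'],s['position'])
E
```

```text
2.8333 [0.57664332 0.00778238 0.35706062]
```

View pics/w1.png

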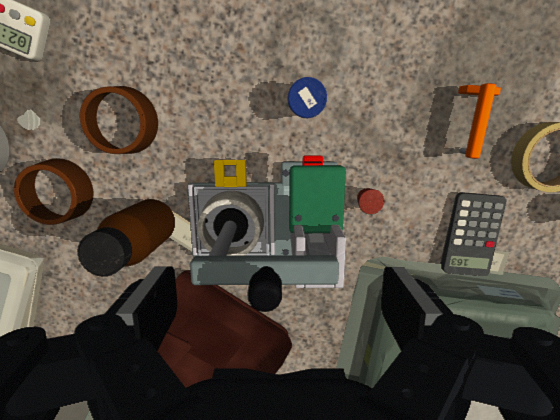

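```bash
python3 - <<'E'
import cv2
a=cv2.imread("pics/w1.png")
cv2.imwrite("pics/w1c.png",cv2.resize(a[140:320,170:360],None,fx=4,fy=4,interpolation=cv2.INTER_CUBIC)[:600*2])
cv2.imwrite("pics/w1h.png",cv2.resize(a[70:170,440:520],None,fx=6,fy=6,interpolation=cv2.INTER_CUBIC))
E
```

```text
(no output)
```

View pics/w1c.png

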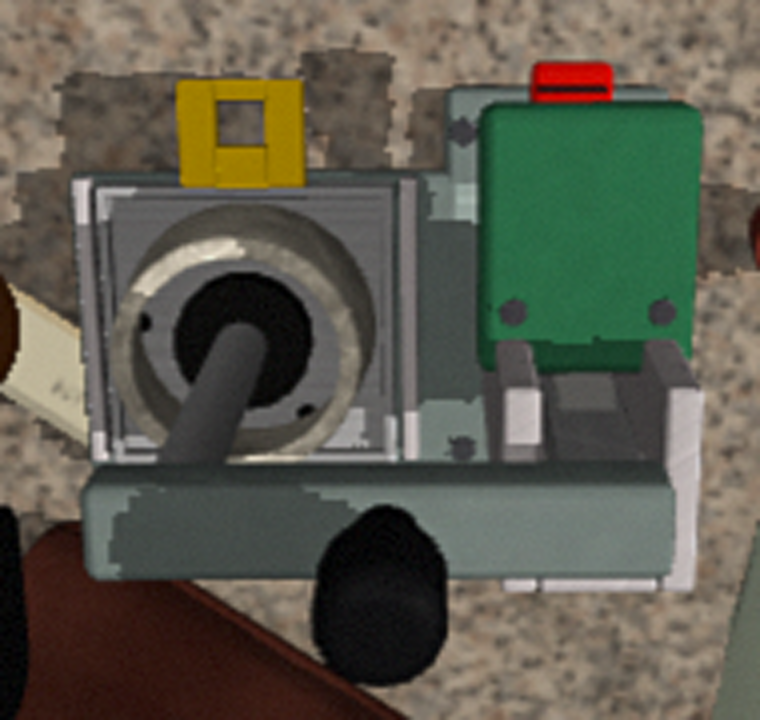

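View pics/w1h.png

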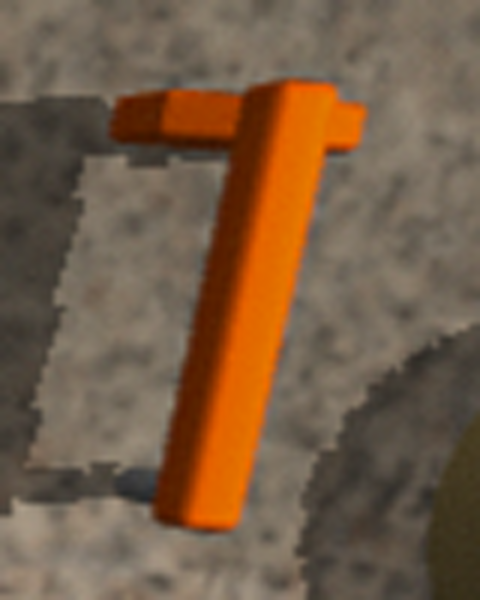

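```bash
cat > m2.py <<'E'
from h import *
from scipy.optimize import least_squares
exec(open('m.py').read().split("def f")[0].split("from scipy.optimize import least_squares")[1])
st={'position':np.array([0.57664332,0.00778238,0.35706062]),'tool_rot':np.array([-0.072,0.704,0.072,0.703])}
st['tool_rot']=arm.read_state()['tool_rot']
W=cam("wrist",st)
w=lambda x,y:np.array([170+x/4,140+y/4]);k=lambda x,y:np.array([440+x/6,70+y/6])
obs2=[(W,w(703,105),(-.06,.091,.124)),(W,w(481,107),(-.06,.029,.124))]
def f(p,obs):
    r=[]
    for c,u,X in obs:
        V=np.r_[Ro.from_euler('z',p[2]).as_matrix()[:2,:2]@np.array(X[:2])+p[:2],X[2]]
        r+=list(proj(c,V)-u)
    return r
for o in (obs2,obs+obs2):
    q=least_squares(f,[.6,.0,.2],args=(o,));print("press",q.x.round(4),np.round(q.fun,1))
print("cross arm front edge top", )
print("hole",onz(W,w(241,123),.025))
print("tab/tray front edge yaw", onz(W,w(75,176),.025)-onz(W,w(418,178),.025))
for z in(.232,.236): print("knob top proj",(proj(W,[.6586,.011,z])-[170,140])*4)
a=onz(W,k(292,85),.04);b=onz(W,k(215,522),.04);print("hook",a,b,(a+b)/2,np.hypot(*(b-a)[:2]),np.arctan2(*(b-a)[1::-1]))
print(onz(W,w(540,88),.065),onz(W,w(533,66),.065),onz(W,w(613,66),.065))
E
python3 m2.py
```

```text
press [0.6266 0.0015 0.2126] [ 0.8  0.  -0.8 -0. ]
press [0.6267 0.001  0.2182] [-1.   0.   0.3  0.3 -1.5 -2.8 -1.5  0.5 -1.2  0.5  0.  -0.6  0.  -0.5
 -1.6 -0.2]
cross arm front edge top
hole [ 0.5974904  -0.05542885  0.025     ]
tab/tray front edge yaw [ 0.023518   -0.11693686  0.        ]
knob top proj [369.80532385 614.57767614]
knob top proj [368.96435936 623.98096103]
hook [0.42193988 0.24399632 0.04      ] [0.51095745 0.26032555 0.04      ] [0.46644866 0.25216094 0.04      ] 0.09050287815146722 0.1814214063200298
[0.56023123 0.03857777 0.065     ] [0.55399519 0.03491225 0.065     ] [0.54893253 0.05933179 0.065     ]
```

```bash
python3 - <<'E'
from h import *
s=arm.read_state()
print(s['time_s'],toshift(s,[.658,.0125,.28]),toshift(s,[.658,.0125,.20]))
E
```

```text
2.8833 [ 0.07763091 -0.01395485  0.08148779] [ 0.15763087 -0.01403223  0.08150471]
```

{"op": "send_rows", "data": {"series": [8.5,3,-0.7,4,0,8.5,6,-1.4,8.15,0,8.5,7.8,-1.4,8.15,0,8.5,7.8,-1.4,8.15,0,8.5,7.8,-1.4,8.15,0]}}

```text
time_s: 3.3
position: [0.6572, 0.0134, 0.2776]
tool_rot: [-0.072, 0.705, 0.073, 0.702]
force: [-0.2, 0.6, 0.4]
gripper_width: 0.0849
```

```bash
python3 - <<'E'
from h import *
s,_=snap("wrist","w2.png");print(s['time_s'],s['position'],toshift(s,[.658,.0125,.20]))
E
```

```text
3.3 [0.65723389 0.01337941 0.27755193] [ 0.07754633 -0.0011688   0.00092925]
```

View pics/w2.png

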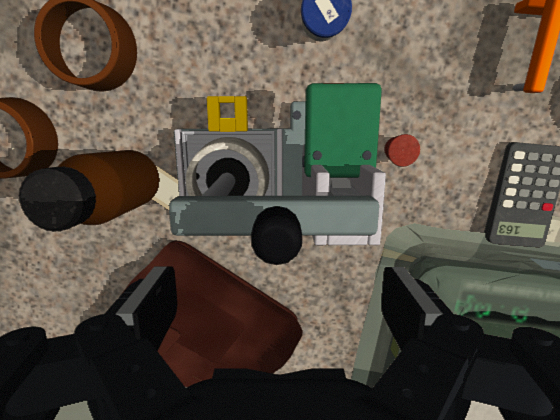

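```bash
python3 - <<'E'
from h import *
s=arm.read_state();W=cam("wrist",s);
for z in (.232,.236,.24):print(onz(W,(277,240),z))
import cv2
a=cv2.imread("pics/w2.png");cv2.imwrite("pics/w2c.png",cv2.resize(a[190:280,220:340],None,fx=6,fy=6,interpolation=cv2.INTER_CUBIC))
E
```

```text
[0.66025487 0.01337256 0.232     ]
[0.65879501 0.01308697 0.236     ]
[0.65733515 0.01280139 0.24      ]
```

View pics/w2c.png

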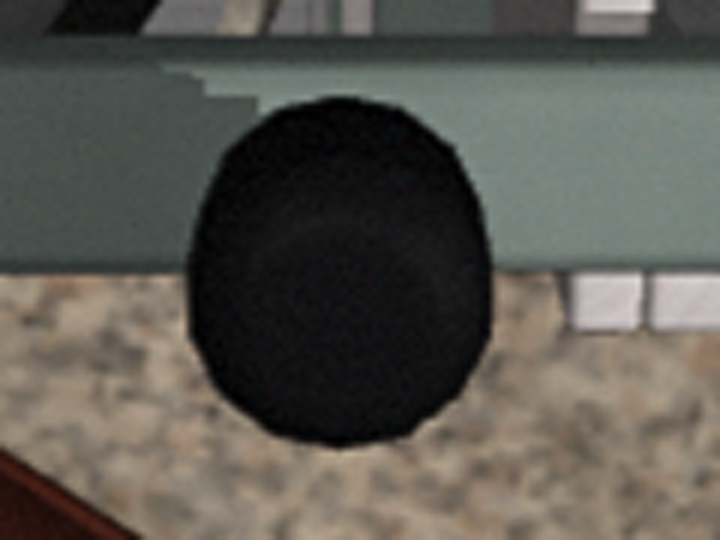

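{"op": "send_rows", "data": {"series": [8.5,2.5,0,0.1,0,8.5,5,0,0.1,0,8.5,7.7,0,0.1,0,8.5,7.7,0,0.1,0,8.5,7.7,0,0.1,0], "grip_force": 60}}

```text
time_s: 3.77
position: [0.657, 0.0139, 0.2052]
tool_rot: [-0.072, 0.704, 0.073, 0.703]
force: [-0.0, 0.9, 0.3]
gripper_width: 0.085
```

{"op": "send_rows", "data": {"series": [2,0,0,0,0,2,0,0,0,0,2,0,0,0,0,2,0,0,0,0,2,0,0,0,0], "grip_force": 60}}

```text
time_s: 4.18
position: [0.6578, 0.0121, 0.207]
tool_rot: [-0.073, 0.703, 0.071, 0.704]
force: [-3.5, 0.9, -1.1]
gripper_width: 0.0281
```

{"op": "send_rows", "data": {"series": [2,0,0,0,0,2,0,0,0,0,2,0,0,0,0,2,0,0,0,0]}}

```text
time_s: 4.52
position: [0.6578, 0.0121, 0.2071]
tool_rot: [-0.073, 0.703, 0.071, 0.704]
force: [-1.0, -0.1, -0.7]
gripper_width: 0.0279
```

```bash
python3 - <<'E'
from h import *
s,_=snap("scene","s2.png");print(s['time_s'],s['position'],s['gripper_width'],s['force'])
a=cv2.imread("pics/s2.png");cv2.imwrite("pics/s2c.png",cv2.resize(a[140:290,220:370],None,fx=4,fy=4,interpolation=cv2.INTER_CUBIC))
E
```

```text
4.5167 [0.6578047  0.01210004 0.20705109] 0.027891470067426708 [-1.03886255 -0.0873775  -0.69703336]
```

View pics/s2c.png

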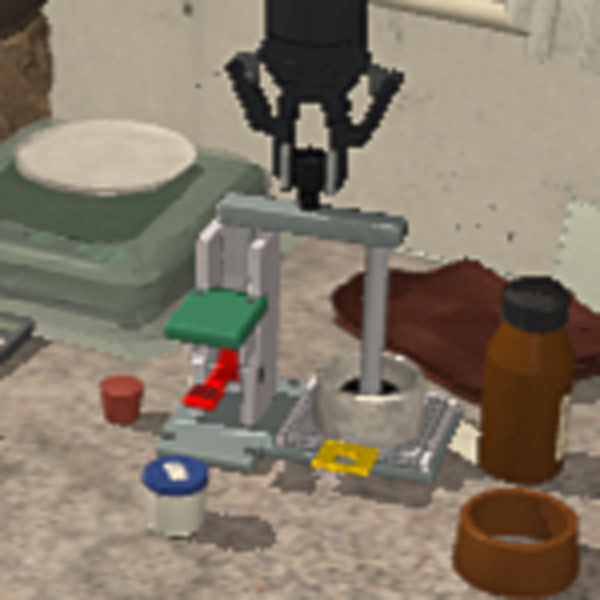

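{"op": "send_rows", "data": {"series": [2,-0.7,0,0,0,2,-1.4,0,0,0,2,-2.1,0,0,0,2,-2.8,0,0,0,2,-3.4,0,0,0]}}

```text
time_s: 4.98
position: [0.6577, 0.0121, 0.2412]
tool_rot: [-0.073, 0.703, 0.071, 0.704]
force: [3.5, -0.7, -9.5]
gripper_width: 0.0279
```

```bash
python3 - <<'E'
from h import *
s,_=snap("scene","s3.png");print(s['time_s'],s['position'],s['gripper_width'],s['force'])
a=cv2.imread("pics/s3.png");cv2.imwrite("pics/s3c.png",cv2.resize(a[140:290,220:370],None,fx=4,fy=4,interpolation=cv2.INTER_CUBIC))
E
```

```text
4.9833 [0.65772798 0.01211133 0.24124846] 0.027943230576016487 [ 3.46401534 -0.72841492 -9.45312623]
```

View pics/s3c.png

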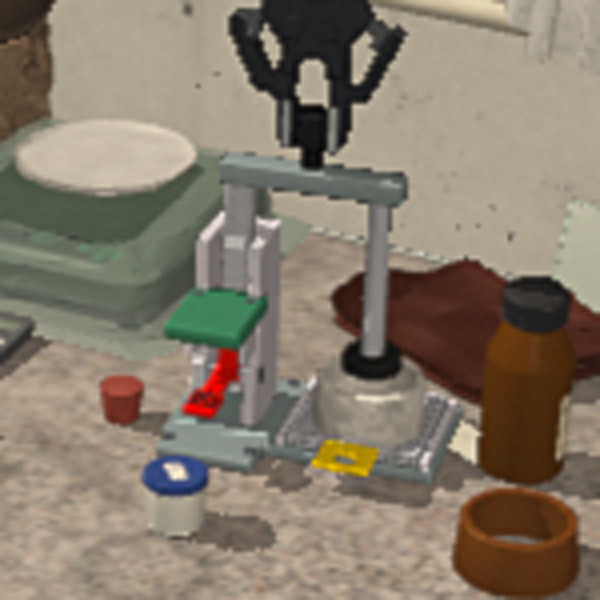

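{"op": "send_rows", "data": {"series": [2,-0.3,0,0,0,2,-0.6,0,0,0,2,-0.6,0,0,0]}}

```text
time_s: 5.28
position: [0.6578, 0.0121, 0.2501]
tool_rot: [-0.073, 0.702, 0.071, 0.705]
force: [-0.4, -1.4, -4.7]
gripper_width: 0.0275
```

{"op": "send_rows", "data": {"series": [2,-0.3,0,0,0,2,-0.6,0,0,0,2,-0.6,0,0,0]}}

```text
time_s: 5.53
position: [0.6578, 0.0121, 0.2574]
tool_rot: [-0.073, 0.701, 0.071, 0.706]
force: [0.3, -0.7, -3.9]
gripper_width: 0.0277
```

```bash
python3 - <<'E'
from h import *
s,_=snap("scene","s4.png");print(s['time_s'],s['position'],s['gripper_width'],s['force'])
a=cv2.imread("pics/s4.png");cv2.imwrite("pics/s4c.png",cv2.resize(a[140:290,220:370],None,fx=4,fy=4,interpolation=cv2.INTER_CUBIC))
E
```

```text
5.5333 [0.65783302 0.01210873 0.25738937] 0.02770331310496618 [ 0.29431677 -0.73334949 -3.89680551]
```

View pics/s4c.png

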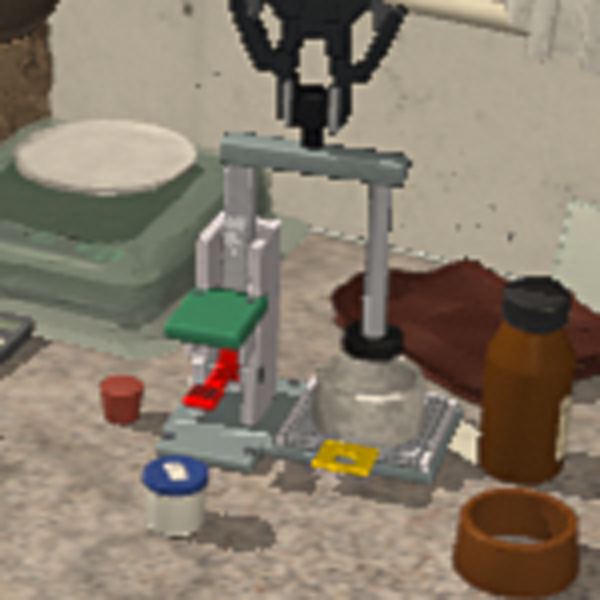

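{"op": "send_rows", "data": {"series": [8.5,0,0,0,0,8.5,0,0,0,0,8.5,0,0,0,0,8.5,0,0,0,0,8.5,0,0,0,0]}}

```text
time_s: 6.0
position: [0.6578, 0.0122, 0.2576]
tool_rot: [-0.073, 0.701, 0.071, 0.706]
force: [-0.3, 0.4, 0.5]
gripper_width: 0.0848
```

{"op": "send_rows", "data": {"series": [8.5,-2,0,0,0,8.5,-5,0,0,0,8.5,-8,0,0,0,8.5,-8,0,0,0]}}

```text
time_s: 6.33
position: [0.6576, 0.0125, 0.3445]
tool_rot: [-0.074, 0.698, 0.071, 0.709]
force: [-0.6, 0.3, 1.6]
gripper_width: 0.0848
```

```bash
python3 - <<'E'
from h import *
s,_=snap("scene","s5.png");print(s['time_s'],s['position'],s['tool_rot'],s['gripper_width'],s['force'])
a=cv2.imread("pics/s5.png");cv2.imwrite("pics/s5c.png",cv2.resize(a[140:290,220:370],None,fx=4,fy=4,interpolation=cv2.INTER_CUBIC))
E
```

```text
6.3333 [0.65757765 0.01246008 0.34451455] [-0.07363371  0.69790009  0.07064926  0.70888802] 0.08475292143283326 [-0.59936508  0.31660801  1.63291803]
```

View pics/s5c.png

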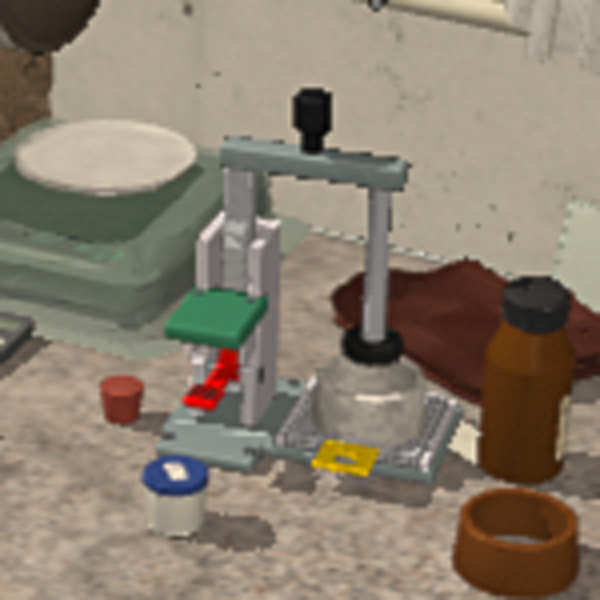

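```bash
python3 - <<'E'
from h import *
s=arm.read_state();M=Ro.from_quat(s['tool_rot']).as_matrix();print(M.round(4))
print(toshift(s,[.44,.25,.25]))
E
```

```text
[[ 0.0133 -0.2029  0.9791]
 [-0.0027  0.9792  0.203 ]
 [-0.9999 -0.0053  0.0125]]
[ 0.08794803  0.27729677 -0.16636472]
```

{"op": "send_rows", "data": {"series": [8.5,0,9,-5.5,0,8.5,0,14,-8,0,8.5,8.8,27.7,-16.6,0.026,8.5,8.8,27.7,-16.6,0.026,8.5,8.8,27.7,-16.6,0.026]}}

```text
time_s: 6.8
position: [0.5207, 0.1616, 0.2935]
tool_rot: [-0.064, 0.7, 0.061, 0.709]
force: [0.3, 0.4, 0.5]
gripper_width: 0.0851
```

```bash
python3 - <<'E'
from h import *
s=arm.read_state();M=Ro.from_quat(s['tool_rot']).as_matrix();print(M.round(4))
print(s['position'],toshift(s,[.44,.25,.22]))
E
```

```text
[[ 0.0127 -0.1769  0.9841]
 [-0.0027  0.9842  0.177 ]
 [-0.9999 -0.0049  0.012 ]]
[0.52069172 0.16158668 0.293479  ] [ 0.07221188  0.10165217 -0.06464914]
```

{"op": "send_rows", "data": {"series": [8.5,3.5,4,-3,0,8.5,7.2,10.2,-6.5,0,8.5,7.2,10.2,-6.5,0,8.5,7.2,10.2,-6.5,0,8.5,7.2,10.2,-6.5,0]}}

```text
time_s: 7.22
position: [0.4363, 0.2517, 0.2168]
tool_rot: [-0.066, 0.701, 0.062, 0.707]
force: [-1.3, -0.2, -0.3]
gripper_width: 0.0851
```

```bash
python3 - <<'E'
from h import *
s,_=snap("wrist","w3.png");print(s['time_s'],s['position'],s['tool_rot'])
E
```

```text
7.2167 [0.43627266 0.25170852 0.21680474] [-0.06585594  0.7013199   0.06224922  0.70706324]
```

View pics/w3.png

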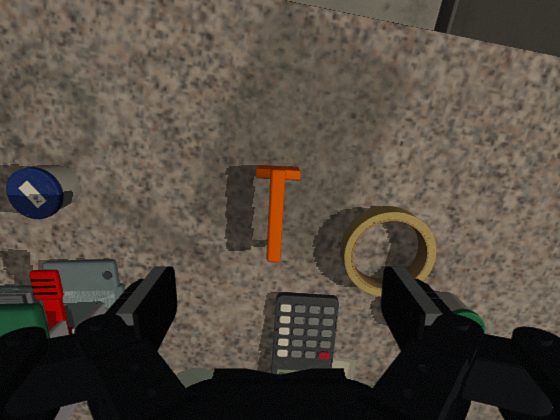

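```bash
python3 - <<'E'
from h import *
s=arm.read_state();W=cam("wrist",s)
a=onz(W,(278.5,168),.04);b=onz(W,(274.3,261.5),.04);c=(a+b)/2
print(a,b,c,np.hypot(*(b-a)[:2]),"yaw",np.arctan2(*(b-a)[1::-1]))
M=Ro.from_quat(s['tool_rot']).as_matrix();print("toolyaw",np.arctan2(M[1,2],M[0,2]),M[:,0])
print(toshift(s,[c[0],c[1],.012]))
E
```

```text
[0.42041954 0.24678353 0.04      ] [0.51413197 0.25962962 0.04      ] [0.46727576 0.25320657 0.04      ] 0.09458880448162592 yaw 0.13623074811084718
toolyaw 0.18081351250133845 [ 0.0104429  -0.00398388 -0.99993754]
[ 0.20660495 -0.00178899  0.02747539]
```

{"op": "send_rows", "data": {"series": [4.5,4,0,1.4,0.045,4.5,8,-0.2,2.7,0.045,4.5,12,-0.2,2.7,0.045,4.5,16,-0.2,2.7,0.045,4.5,16,-0.2,2.7,0.045]}}

```text
time_s: 7.68
position: [0.4631, 0.25, 0.0504]
tool_rot: [-0.051, 0.706, 0.044, 0.705]
force: [-0.0, -0.6, -1.6]
gripper_width: 0.0449
```

```bash
python3 - <<'E'
from h import *
s,_=snap("wrist","w4.png");print(s['time_s'],s['position'],s['tool_rot'],s['gripper_width'])
M=Ro.from_quat(s['tool_rot']).as_matrix();print("toolyaw",np.arctan2(M[1,2],M[0,2]),M[:,0])
print(toshift(s,[.4673,.2532,.012]))
E
```

```text
7.6833 [0.46307663 0.24996632 0.05044453] [-0.05100826  0.70568916  0.04408001  0.70530697] 0.044919111767360374
toolyaw 0.1345724348240203 [ 1.19532145e-04 -9.81208056e-03 -9.99951853e-01]
[0.03841146 0.00301205 0.00466509]
```

View pics/w4.png

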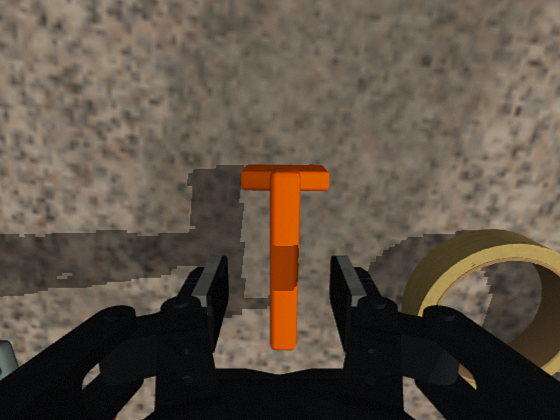

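{"op": "send_rows", "data": {"series": [4.5,2,0.3,0.45,0,4.5,3.9,0.3,0.45,0,4.5,3.9,0.3,0.45,0,4.5,3.9,0.3,0.45,0], "grip_force": 100}}

```text
time_s: 8.07
position: [0.4698, 0.2543, 0.0185]
tool_rot: [-0.05, 0.704, 0.045, 0.707]
force: [0.5, -0.2, 0.1]
gripper_width: 0.0453
```

```bash
python3 - <<'E'
from h import *
s=arm.read_state();print(s['time_s'],s['position'],s['force'])
print(toshift(s,[.4673,.2532,.012]))
E
```

```text
8.0667 [0.46978748 0.25434141 0.01850619] [ 0.51506419 -0.23655713  0.07641964]
[ 0.00650017 -0.00074858 -0.00264731]
```

{"op": "send_rows", "data": {"series": [4.5,0.6,0,-0.25,0,4.5,0.6,0,-0.25,0,4.5,0.6,0,-0.25,0]}}

```text
time_s: 8.32
position: [0.4679, 0.2543, 0.0141]
tool_rot: [-0.05, 0.703, 0.045, 0.708]
force: [-0.6, -0.3, -0.5]
gripper_width: 0.0451
```

{"op": "send_rows", "data": {"series": [0.5,0,0,0,0,0.5,0,0,0,0,0.5,0,0,0,0,0.5,0,0,0,0,0.5,0,0,0,0], "grip_force": 110}}

```text
time_s: 8.73
position: [0.4684, 0.2546, 0.0149]
tool_rot: [-0.05, 0.703, 0.045, 0.708]
force: [-0.0, -0.1, 5.7]
gripper_width: 0.0117
```

{"op": "send_rows", "data": {"series": [0.5,0,0,0,0,0.5,0,0,0,0]}}

```text
time_s: 8.9
position: [0.4684, 0.2547, 0.015]
tool_rot: [-0.049, 0.703, 0.046, 0.708]
force: [0.3, 0.6, 3.4]
gripper_width: 0.0119
```

```bash
python3 - <<'E'
from h import *
s,_=snap("wrist","w5.png");print(s['time_s'],s['position'],s['tool_rot'],s['gripper_width'],s['force'])
E
```

```text
8.9 [0.4684495  0.25466327 0.01495861] [-0.04948933  0.70259352  0.04550632  0.7084083 ] 0.011855033995950327 [0.33819709 0.63209901 3.35398399]
```

View pics/w5.png

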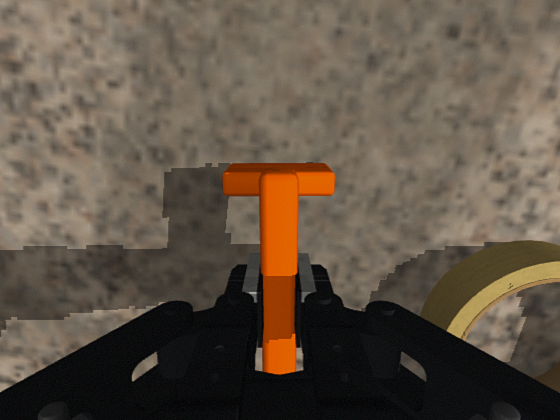

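```bash
python3 - <<'E'
from h import *
s=arm.read_state();W=cam("wrist",s)
M=Ro.from_quat(s['tool_rot']).as_matrix();print("toolyaw",np.arctan2(M[1,2],M[0,2]),M[:,0])
e=onz(W,(279,175),.04);print("near end",e)
g=e[:2]+.047*np.array([np.cos(.136),np.sin(.136)]);print("grip",g)
pr=np.r_[g+.04*np.array([np.cos(.136),np.sin(.136)]),0.0]
print("prong tool",M.T@(pr-s['position']))
print(toshift(s,[.52,-.02,.19]))
E
```

```text
toolyaw 0.13448052249105724 [ 0.00856883 -0.00507475 -0.99995041]
near end [0.42058585 0.24891192 0.04      ]
grip [0.46715186 0.25528423]
prong tool [0.0152535  0.00095264 0.0386745 ]
[-0.1731993  -0.28016209  0.01562152]
```

{"op": "send_rows", "data": {"series": [0.5,-3,0,0,0,0.5,-7,0,0,-0.02,0.5,-11,0,0,-0.05,0.5,-15,-3,0,-0.077,0.5,-18,-6,0,-0.077]}}

```text
time_s: 9.37
position: [0.4739, 0.2027, 0.1907]
tool_rot: [-0.078, 0.7, 0.074, 0.706]
force: [0.5, -0.0, -0.6]
gripper_width: 0.0124
```

```bash
python3 - <<'E'
from h import *
s=arm.read_state();print(s['time_s'],s['position'],s['gripper_width'],s['force'])
print(toshift(s,[.53,-.02,.19]))
E
```

```text
9.3667 [0.47388128 0.20267191 0.19066537] 0.012414790587719222 [ 0.46655237 -0.03164079 -0.58996141]
[ 0.00221382 -0.2295141   0.00713516]
```

{"op": "send_rows", "data": {"series": [0.5,0,-4,0,0,0.5,0,-8,0,0,0.5,0.2,-12,0.3,0,0.5,0.2,-16,0.5,0,0.5,0.2,-20,0.7,0]}}

```text
time_s: 9.78
position: [0.5235, 0.0069, 0.1897]
tool_rot: [-0.078, 0.7, 0.074, 0.706]
force: [0.4, 0.7, -0.6]
gripper_width: 0.0119
```

{"op": "send_rows", "data": {"series": [0.5,0,-3,0,0,0.5,0,-3,0,0,0.5,0,-3,0,0]}}

```text
time_s: 10.03
position: [0.5298, -0.024, 0.1892]
tool_rot: [-0.077, 0.701, 0.073, 0.705]
force: [0.4, -0.3, -1.2]
gripper_width: 0.012
```

```bash
python3 - <<'E'
from h import *
s,_=snap("wrist","w6.png");print(s['time_s'],s['position'],s['tool_rot'],s['gripper_width'])
E
```

```text
10.0333 [ 0.52977457 -0.02399779  0.18918065] [-0.07695194  0.70071672  0.07319465  0.70549063] 0.011994043960163786
```

View pics/w6.png

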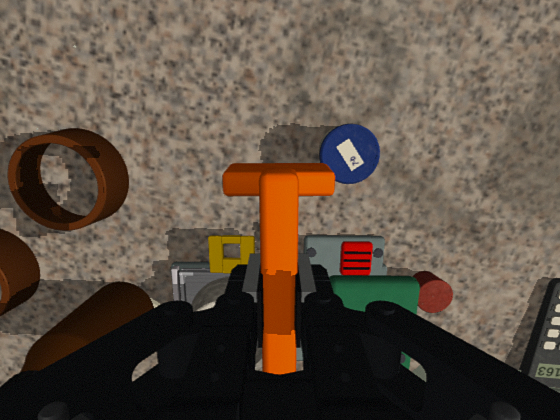

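```bash
python3 - <<'E'
import cv2
a=cv2.imread("pics/w6.png");cv2.imwrite("pics/w6c.png",cv2.resize(a[215:315,165:265],None,fx=6,fy=6,interpolation=cv2.INTER_CUBIC))
cv2.imwrite("pics/w6d.png",cv2.resize(a[215:315,300:430],None,fx=6,fy=6,interpolation=cv2.INTER_CUBIC))
E
```

```text
(no output)
```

View pics/w6c.png

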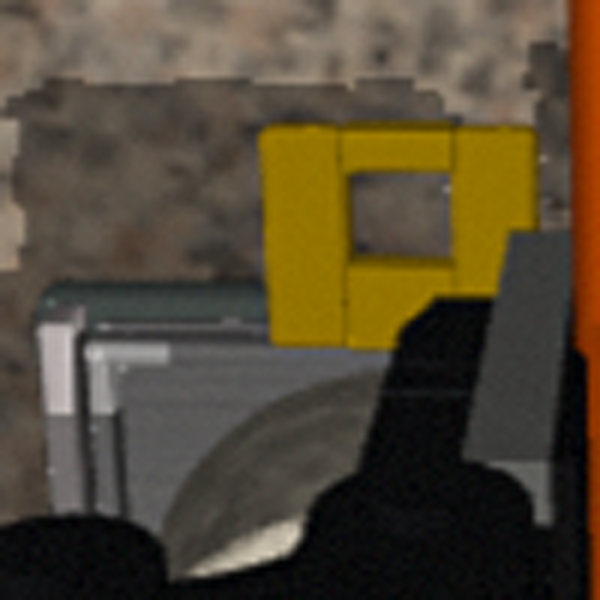

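View pics/w6d.png

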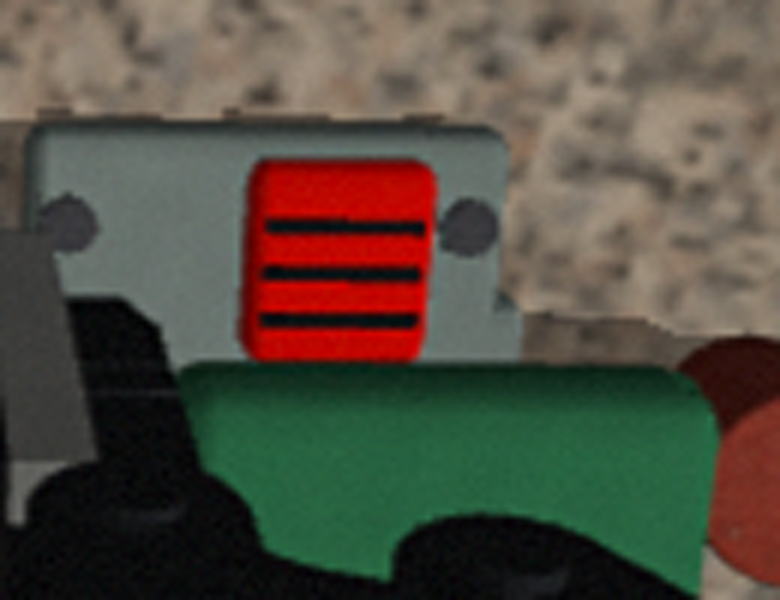

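```bash
python3 - <<'E'
from h import *
s=arm.read_state();W=cam("wrist",s);M=Ro.from_quat(s['tool_rot']).as_matrix()
h=onz(W,(231.5,251),.025);print("hole",h)
l=onz(W,(165+262/6,215+128/6),.025);r=onz(W,(165+538/6,215+126/6),.025);print("tab yaw",np.arctan2(l[0]-r[0],r[1]-l[1]),np.hypot(*(r-l)[:2]))
p=onz(W,(300+340/6,215+273/6),.065);print("pad",p)
l=onz(W,(300+250/6,215+163/6),.065);r=onz(W,(300+434/6,215+163/6),.065);print(l,r,"yaw",np.arctan2(l[0]-r[0],r[1]-l[1]),np.hypot(*(r-l)[:2]))
l=onz(W,(300+185/6,215+368/6),.124);r=onz(W,(300+715/6,215+372/6),.124);print(l,r,"yaw",np.arctan2(l[0]-r[0],r[1]-l[1]),np.hypot(*(r-l)[:2]))
print("toolyaw",np.arctan2(M[1,2],M[0,2]),M[:,0])
pr=np.array([.0153,.001,.0387])
print(s['position']+M@pr)
for z in (.05,.011):
  print(toshift(s,np.r_[h[:2],z]-M@pr))
E
```

```text
hole [ 0.5969927  -0.05489104  0.025     ]
tab yaw 0.22467042157023576 0.043344534127542994
pad [0.56526981 0.05103103 0.065     ]
[0.55218375 0.0345556  0.065     ] [0.54677105 0.05909364 0.065     ] yaw 0.21710738245772881 0.025127926032883507
[0.55700459 0.01825897 0.124     ] [0.54491786 0.07509046 0.124     ] yaw 0.20955439905487064 0.05810256243184523
toolyaw 0.21433079606504277 [ 0.00749164 -0.00440864 -0.99996222]
[ 0.56739177 -0.01372845  0.17427589]
[ 0.12467443 -0.04578174  0.01937499]
[ 0.16367296 -0.0455516   0.01912607]
```

{"op": "send_rows", "data": {"series": [0.5,3,-2.5,1,0,0.5,6,-4.6,1.9,0,0.5,9,-4.7,1.9,0,0.5,11.5,-4.7,1.9,0,0.5,11.5,-4.7,1.9,0]}}

```text
time_s: 10.5
position: [0.5562, -0.0638, 0.069]
tool_rot: [-0.077, 0.703, 0.075, 0.703]
force: [-1.0, -0.0, -2.0]
gripper_width: 0.012
```

```bash
python3 - <<'E'
from h import *
s,_=snap("scene","s7.png");print(s['time_s'],s['position'],s['tool_rot'],s['gripper_width'])
snap("top","t7.png")
a=cv2.imread("pics/s7.png");cv2.imwrite("pics/s7c.png",cv2.resize(a[210:290,260:360],None,fx=7,fy=7,interpolation=cv2.INTER_CUBIC))
a=cv2.imread("pics/t7.png");cv2.imwrite("pics/t7c.png",cv2.resize(a[180:260,290:380],None,fx=7,fy=7,interpolation=cv2.INTER_CUBIC))
M=Ro.from_quat(s['tool_rot']).as_matrix();tip=s['position']+M@[.0153,0,.0387]
print(tip,(proj(cam("scene"),tip)-[260,210])*7,(proj(cam("scene"),[.597,-.0565,.025])-[260,210])*7)
E
```

```text
10.5 [ 0.55617188 -0.06383399  0.0689924 ] [-0.0771426   0.70346747  0.07498524  0.70253808] 0.012049881367471345
[ 0.59396125 -0.05560499  0.05362921] [316.88230004 252.15257127] [319.11320007 307.69385853]
```

View pics/s7c.png

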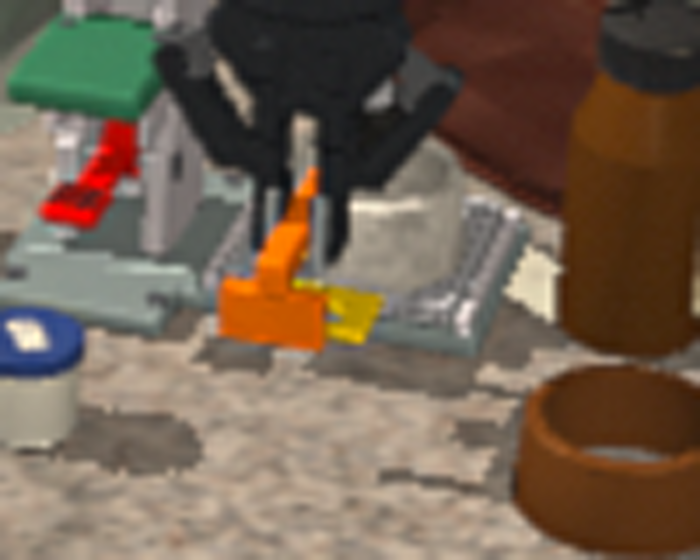

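View pics/t7c.png

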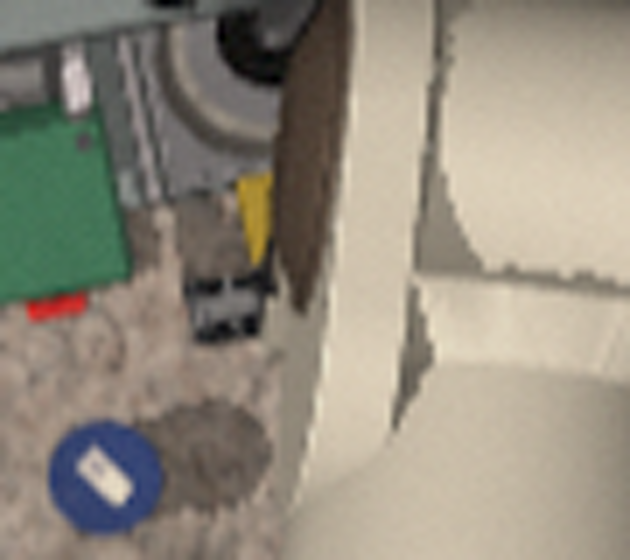

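```bash
python3 - <<'E'
from h import *
s=arm.read_state();M=Ro.from_quat(s['tool_rot']).as_matrix()
for y in(.022,-.022):
  for x in (.0153,.0153-.024):
    X=s['position']+M@[x,y,-.0463];print((proj(cam("scene"),X)-[260,210])*7)
# hole estimate using scene first crop: (508,377)/4+(180,160)
c=cam("scene");u=np.array([180+508/4,160+377/4])
print(onz(c,u,.025))
E
```

```text
[217.54048044 323.66710904]
[218.98639362 272.80097146]
[320.95820511 340.86505603]
[323.09054228 289.72782767]
[ 0.59764369 -0.06097529  0.025     ]
```

```bash
python3 - <<'E'
from h import *
c=cam("scene")
for d in ((0,0),(.3,1.4),(.4,1.9)):
  u=np.array([180+508/4-d[0],160+377/4-d[1]]);print(onz(c,u,.025))
a=cv2.imread("pics/s5.png");cv2.imwrite("pics/s5d.png",cv2.resize(a[240:275,285:335],None,fx=14,fy=14,interpolation=cv2.INTER_CUBIC))
E
```

```text
[ 0.59764369 -0.06097529  0.025     ]
[ 0.60486716 -0.05632991  0.025     ]
[ 0.60747494 -0.05467888  0.025     ]
```

View pics/s5d.png

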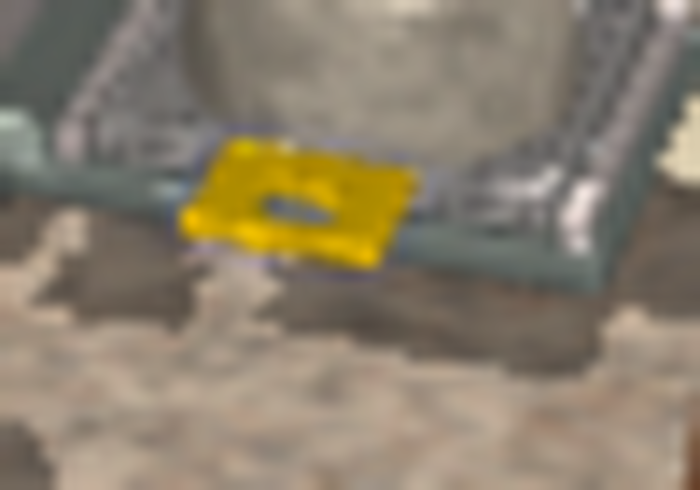

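```bash
python3 - <<'E'
from h import *
s=arm.read_state();M=Ro.from_quat(s['tool_rot']).as_matrix()
for z in (.03,.012): print(toshift(s,np.array([.5985,-.055,z])-M@[.0153,0,.0387]))
E
```

```text
[0.02966277 0.00050022 0.00201907]
[0.0476623  0.00059394 0.00192971]
```

{"op": "send_rows", "data": {"series": [0.5,1,0,0.2,0,0.5,2,0.05,0.2,0,0.5,2.6,0.05,0.2,0,0.5,2.6,0.05,0.2,0]}}

```text
time_s: 10.93
position: [0.56, -0.0629, 0.0476]
tool_rot: [-0.078, 0.702, 0.075, 0.704]
force: [-2.0, -0.9, -1.0]
gripper_width: 0.012
```

```bash
python3 - <<'E'
from h import *
s=arm.read_state();M=Ro.from_quat(s['tool_rot']).as_matrix();print(s['time_s'],s['force'],s['position']+M@[.0153,0,.0387],M[:,0])
for z in (.03,.012): print(toshift(s,np.array([.5985,-.055,z])-M@[.0153,0,.0387]))
E
```

```text
10.9333 [-2.01457549 -0.87298725 -0.95512312] [ 0.59789894 -0.05464515  0.03244565] [ 0.00457575 -0.00390636 -0.9999819 ]
[ 0.00244974 -0.00046386  0.00050199]
[ 0.02044941 -0.00037751  0.00043664]
```

Lined up; lower the prong into the hole, watching the force.

{"op": "send_rows", "data": {"series": [0.5,0.6,0,0,0,0.5,1.2,0,0,0,0.5,1.2,0,0,0]}}

```text
time_s: 11.18
position: [0.5594, -0.0629, 0.0342]
tool_rot: [-0.078, 0.702, 0.075, 0.704]
force: [1.2, -0.4, -1.5]
gripper_width: 0.0118
```

{"op": "send_rows", "data": {"series": [0.5,0.5,0,0,0,0.5,1.0,0,0,0,0.5,1.0,0,0,0]}}

```text
time_s: 11.43
position: [0.5589, -0.0629, 0.023]
tool_rot: [-0.078, 0.703, 0.075, 0.703]
force: [-0.1, 0.7, -1.3]
gripper_width: 0.0117
```

```bash
python3 - <<'E'
from h import *
s,_=snap("scene","s8.png");M=Ro.from_quat(s['tool_rot']).as_matrix();print(s['time_s'],s['force'],s['position']+M@[.0153,0,.0387],M[:,0])
a=cv2.imread("pics/s8.png");cv2.imwrite("pics/s8c.png",cv2.resize(a[210:290,260:360],None,fx=7,fy=7,interpolation=cv2.INTER_CUBIC))
E
```

```text
11.4333 [-0.14279444  0.7083728  -1.28684685] [ 0.59670463 -0.05469278  0.00768554] [ 0.00142294 -0.00358957 -0.99999255]
```

View pics/s8c.png

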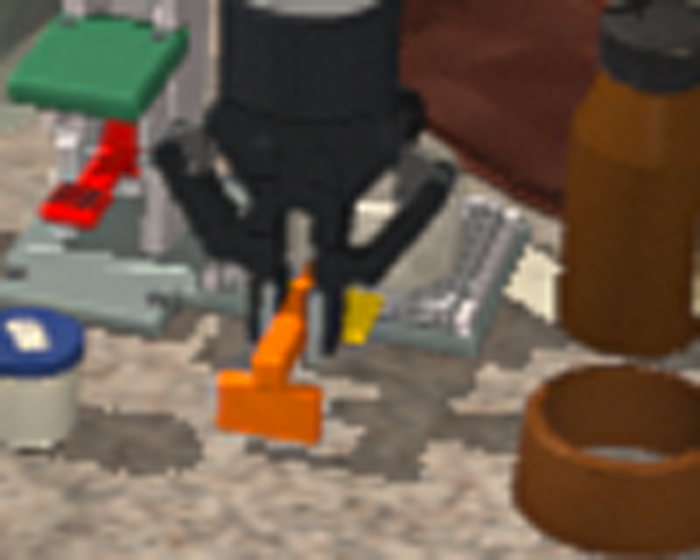

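{"op": "send_rows", "data": {"series": [0.5,0,0,-0.6,0,0.5,0,0,-1.2,0,0.5,0,0,-1.9,0,0.5,0,0,-2.6,0,0.5,0,0,-3.3,0]}}

```text
time_s: 11.9
position: [0.5261, -0.0701, 0.0237]
tool_rot: [-0.078, 0.702, 0.075, 0.704]
force: [1.3, 2.3, -0.7]
gripper_width: 0.0122
```

```bash
python3 - <<'E'
from h import *
s,_=snap("scene","s9.png");M=Ro.from_quat(s['tool_rot']).as_matrix();print(s['time_s'],s['force'],s['position']+M@[.0153,0,.0387],M[:,0],M[:,2])
a=cv2.imread("pics/s9.png");cv2.imwrite("pics/s9c.png",cv2.resize(a[200:300,240:360],None,fx=6,fy=6,interpolation=cv2.INTER_CUBIC))
E
```

```text
11.9 [ 1.28301204  2.33695158 -0.7010138 ] [ 0.56394733 -0.06182761  0.00850794] [ 0.00232168 -0.00333892 -0.99999173] [0.97671584 0.21453149 0.00155133]
```

View pics/s9c.png

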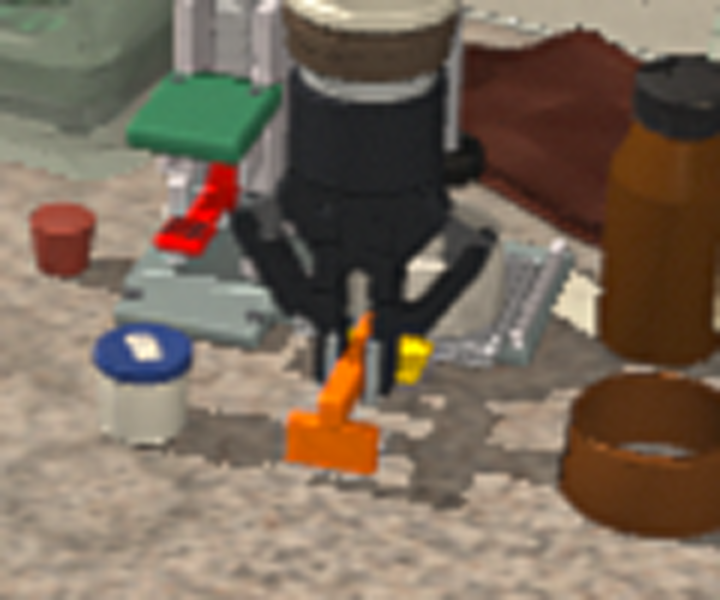

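Tray follows. Continue the pull.

{"op": "send_rows", "data": {"series": [0.5,0,0,-0.8,0,0.5,0,0,-1.6,0,0.5,0,0,-2.4,0,0.5,0,0,-3.2,0,0.5,0,0,-4,0]}}

```text
time_s: 12.37
position: [0.4851, -0.079, 0.0238]
tool_rot: [-0.077, 0.703, 0.075, 0.703]
force: [2.1, 2.0, -0.4]
gripper_width: 0.0119
```

{"op": "send_rows", "data": {"series": [0.5,0,0,-0.6,0,0.5,0,0,-1.2,0,0.5,0,0,-1.8,0,0.5,0,0,-1.8,0,0.5,0,0,-1.8,0]}}

```text
time_s: 12.78
position: [0.4675, -0.083, 0.0239]
tool_rot: [-0.077, 0.702, 0.075, 0.704]
force: [3.3, 2.3, -0.8]
gripper_width: 0.012
```

```bash
python3 - <<'E'
from h import *
s,_=snap("scene","s10.png");M=Ro.from_quat(s['tool_rot']).as_matrix();print(s['time_s'],s['force'],s['position']+M@[.0153,0,.0387],M[:,0],M[:,2])
a=cv2.imread("pics/s10.png");cv2.imwrite("pics/s10c.png",cv2.resize(a[200:300,240:360],None,fx=6,fy=6,interpolation=cv2.INTER_CUBIC))
E
```

```text
12.7833 [ 3.33439951  2.26974873 -0.79241789] [ 0.50531187 -0.07472963  0.00867918] [ 0.00219324 -0.0034291  -0.99999172] [0.97679699 0.21416271 0.00140797]
```

View pics/s10c.png

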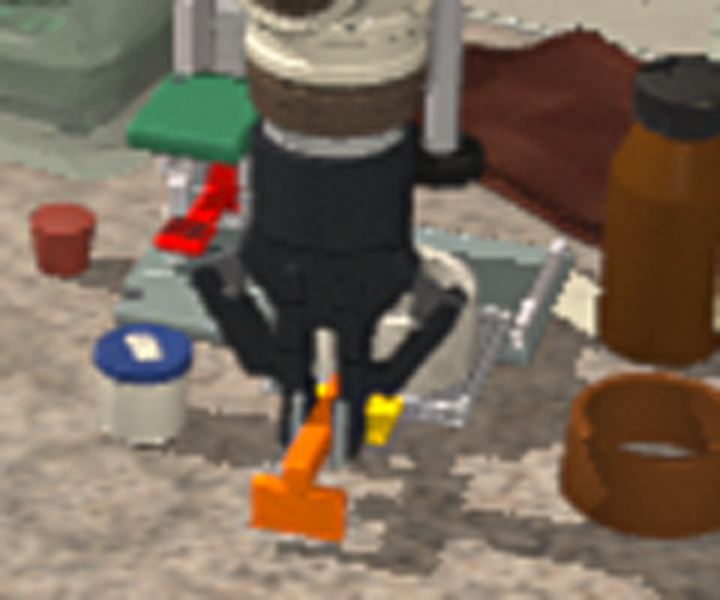

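{"op": "send_rows", "data": {"series": [0.5,0,0,-0.4,0,0.5,0,0,-0.4,0,0.5,0,0,-0.4,0]}}

```text
time_s: 13.08
position: [0.4669, -0.0833, 0.0249]
tool_rot: [-0.078, 0.7, 0.075, 0.706]
force: [16.6, 4.8, -4.0]
gripper_width: 0.0121
```

{"op": "send_rows", "data": {"series": [0.5,0,0,0.35,0,0.5,0,0,0.35,0,0.5,-1,0,0.35,0,0.5,-2.5,0,0.35,0,0.5,-4.2,0,0.35,0]}}

```text
time_s: 13.5
position: [0.4685, -0.0825, 0.067]
tool_rot: [-0.077, 0.701, 0.075, 0.705]
force: [1.2, -0.4, -1.2]
gripper_width: 0.0118
```

```bash
python3 - <<'E'
from h import *
s=arm.read_state();M=Ro.from_quat(s['tool_rot']).as_matrix();print(s['time_s'],s['force'],s['position']+M@[.0153,0,.0387],M[:,0],M[:,2])
E
```

```text
13.5 [ 1.16940162 -0.35340723 -1.15207941] [ 0.50641311 -0.0742504   0.05192116] [ 0.00592886 -0.00218139 -0.99998004] [0.97662787 0.2148713  0.00532168]
```

{"op": "send_rows", "data": {"series": [0.5,0,0,-3,0,0.5,0,0,-6,0,0.5,0,0,-9,0,0.5,1.5,0,-9,0,0.5,3,0,-9,0]}}

```text
time_s: 13.92
position: [0.3799, -0.1025, 0.0376]
tool_rot: [-0.077, 0.7, 0.075, 0.706]
force: [0.4, -0.0, -1.5]
gripper_width: 0.0118
```

```bash
python3 - <<'E'
from h import *
s,_=snap("scene","s11.png");M=Ro.from_quat(s['tool_rot']).as_matrix();print(s['time_s'],s['force'],s['position']+M@[.0153,0,.0387],M[:,0])
a=cv2.imread("pics/s11.png");cv2.imwrite("pics/s11c.png",cv2.resize(a[190:310,230:370],None,fx=5,fy=5,interpolation=cv2.INTER_CUBIC))
E
```

```text
13.9167 [ 0.37025771 -0.00883184 -1.52264055] [ 0.41780963 -0.0943144   0.02257349] [ 0.00759471 -0.00320927 -0.99996601]
```

View pics/s11c.png

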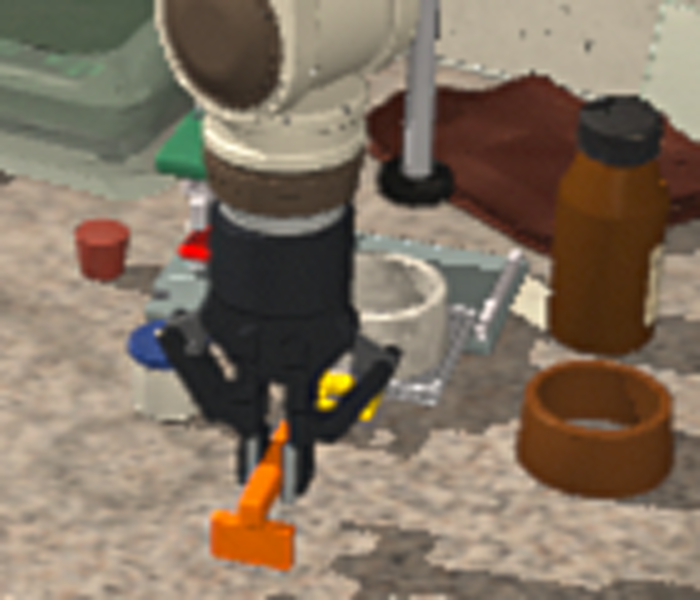

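{"op": "send_rows", "data": {"series": [0.5,0.7,0,0,0,0.5,1.4,0,0,0,0.5,2.1,0,0,0,0.5,2.2,0,0,0,0.5,2.2,0,0,0]}}

```text
time_s: 14.38
position: [0.3791, -0.1023, 0.0144]
tool_rot: [-0.077, 0.702, 0.075, 0.704]
force: [-12.5, 0.4, 24.5]
gripper_width: 0.0125
```

{"op": "send_rows", "data": {"series": [0.5,-0.1,0,0,0,0.5,-0.1,0,0,0,4.5,-0.1,0,0,0,4.5,-0.1,0,0,0,4.5,-0.1,0,0,0]}}

```text
time_s: 14.8
position: [0.379, -0.1022, 0.0151]
tool_rot: [-0.077, 0.702, 0.075, 0.704]
force: [-0.1, 0.6, 1.1]
gripper_width: 0.0444
```

{"op": "send_rows", "data": {"series": [4.5,0,0,0,0,4.5,0,0,0,0,4.5,-2,0,0,0,4.5,-5,0,0,0,4.5,-8,0,0,0]}}

```text
time_s: 15.22
position: [0.3779, -0.1018, 0.0954]
tool_rot: [-0.077, 0.703, 0.075, 0.703]
force: [1.1, -0.7, 0.3]
gripper_width: 0.0449
```

```bash
python3 - <<'E'
from h import *
s,_=snap("wrist","w12.png");M=Ro.from_quat(s['tool_rot']).as_matrix();print(s['time_s'],s['position'],s['force'],M[:,0])
E
```

```text
15.2167 [ 0.37790726 -0.10176211  0.09540914] [ 1.09298429 -0.66257814  0.27524943] [ 0.00130547 -0.002101   -0.99999694]
```

View pics/w12.png

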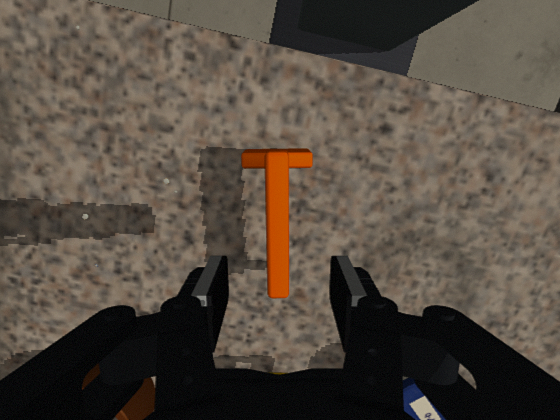

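{"op": "send_rows", "data": {"series": [4.5,3,0,0.1,0,4.5,6,0,0.1,0,4.5,7.8,0,0.1,0,4.5,8.0,0,0.1,0,4.5,8.0,0,0.1,0]}}

```text
time_s: 15.68
position: [0.3814, -0.1023, 0.021]
tool_rot: [-0.078, 0.701, 0.075, 0.705]
force: [0.2, 0.5, 0.3]
gripper_width: 0.0448
```

{"op": "send_rows", "data": {"series": [0.5,0,0,0,0,0.5,0,0,0,0,0.5,0,0,0,0,0.5,0,0,0,0,0.5,0,0,0,0], "grip_force": 120}}

```text
time_s: 16.1
position: [0.3824, -0.1026, 0.0226]
tool_rot: [-0.078, 0.7, 0.074, 0.706]
force: [-0.6, 0.0, 5.3]
gripper_width: 0.0111
```

```bash
python3 - <<'E'
from h import *
s,_=snap("wrist","w13.png");M=Ro.from_quat(s['tool_rot']).as_matrix();print(s['time_s'],s['position'],s['gripper_width'],s['force'],M[:,0],np.arctan2(M[1,2],M[0,2]))
W=cam("wrist",s)
E
```

```text
16.1 [ 0.38236086 -0.10262208  0.02257797] 0.011059239335465333 [-0.58061287  0.02581639  5.32187703] [ 0.00954273 -0.00429454 -0.99994525] 0.21578359870667468
```

View pics/w13.png

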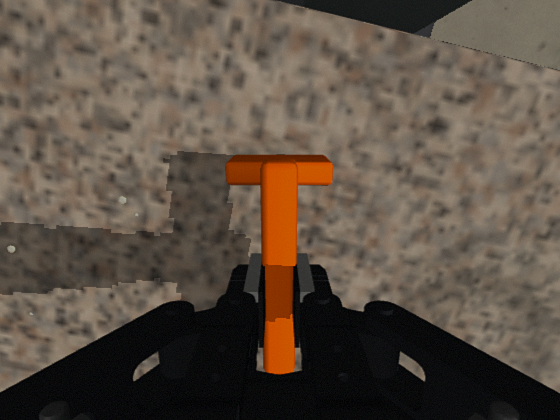

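{"op": "send_rows", "data": {"series": [4.5,0,0,0,0,4.5,0,0,0,0,4.5,0,0,0,0,4.5,0.5,0,-0.3,0,4.5,1.0,0,-0.3,0]}}

```text
time_s: 16.57
position: [0.3793, -0.1034, 0.0123]
tool_rot: [-0.078, 0.7, 0.074, 0.706]
force: [0.1, 0.5, -1.2]
gripper_width: 0.045
```

{"op": "send_rows", "data": {"series": [4.5,0.3,0,0,0,4.5,0.3,0,0,0]}}

```text
time_s: 16.73
position: [0.3786, -0.1032, 0.0081]
tool_rot: [-0.078, 0.7, 0.074, 0.706]
force: [-1.0, -0.1, 0.1]
gripper_width: 0.0452
```

{"op": "send_rows", "data": {"series": [4.5,-0.4,0,0,0,4.5,-0.4,0,0,0,0.5,-0.4,0,0,0,0.5,-0.4,0,0,0,0.5,-0.4,0,0,0]}}

```text
time_s: 17.15
position: [0.3788, -0.1033, 0.0124]
tool_rot: [-0.078, 0.7, 0.074, 0.706]
force: [-1.5, -0.5, 4.5]
gripper_width: 0.0121
```

{"op": "send_rows", "data": {"series": [0.5,0,0,0,0,0.5,0,0,0,0,0.5,0,0,0,0]}}

```text
time_s: 17.4
position: [0.3789, -0.1033, 0.0125]
tool_rot: [-0.078, 0.7, 0.074, 0.706]
force: [-0.4, -0.5, 1.9]
gripper_width: 0.0119
```

```bash
python3 - <<'E'
from h import *
s,_=snap("wrist","w14.png");M=Ro.from_quat(s['tool_rot']).as_matrix();print(s['time_s'],s['position'],s['gripper_width'],s['force'],M[:,0],np.arctan2(M[1,2],M[0,2]))
E
```

```text
17.4 [ 0.3788585  -0.1032938   0.01250645] 0.011883796014675102 [-0.41845364 -0.47699016  1.94011989] [ 0.00887947 -0.00416434 -0.99995191] 0.2158118579407439
```

View pics/w14.png

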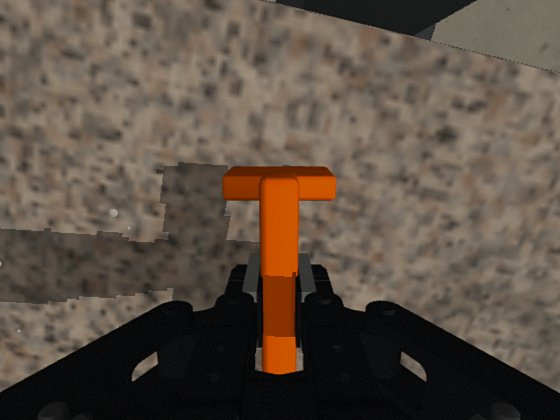

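```bash
cat > pp.py <<'E'
from h import *
PX=np.array([.6265,.0018]);PY=.213
Rp=Ro.from_euler('z',PY).as_matrix()
def pw(x,y,z): return np.r_[PX,0]+Rp@np.array([x,y,z])
PR=np.array([.0128,0,.0387])
def plan(tip):
    s=arm.read_state();M=Ro.from_quat(s['tool_rot']).as_matrix()
    p=s['position']+M@PR
    print("t",s['time_s'],"F",s['force'].round(1),"yaw",np.arctan2(M[1,2],M[0,2]).round(3),"tip press frame",(Rp.T@(p-np.r_[PX,0])).round(4),"axis",M[:,0].round(4))
    for t in tip: print("shift cm",(M.T@(pw(*t)-p)*100).round(2))
E
python3 - <<'E'
from pp import *
s=arm.read_state();W=cam("wrist",s);M=Ro.from_quat(s['tool_rot']).as_matrix()
e=onz(W,(279,177),.04);y=.2158
g=e[:2]+.087*np.array([np.cos(y),np.sin(y)])
print("prong tool",M.T@(np.r_[g,0]-s['position']))
E
```

```text
prong tool [0.01279753 0.00077914 0.0389671 ]
```

{"op": "send_rows", "data": {"series": [0.5,-4,0,0,0,0.5,-8,0,0,0.12,0.5,-12,0,0,0.24,0.5,-15.5,0,0,0.36,0.5,-15.5,0,0,0.48]}}

```text
time_s: 17.87
position: [0.3796, -0.1032, 0.1741]
tool_rot: [0.094, 0.694, -0.097, 0.707]
force: [1.3, -0.7, -0.5]
gripper_width: 0.0118
```

{"op": "send_rows", "data": {"series": [0.5,0,0,0,0.12,0.5,0,0,0,0.16,0.5,0,0,0,0.16]}}

```text
time_s: 18.12
position: [0.3796, -0.1032, 0.1742]
tool_rot: [0.151, 0.684, -0.152, 0.697]
force: [-1.4, 0.8, -1.3]
gripper_width: 0.012
```

```bash
python3 - <<'E'
from pp import *
plan([(-.085,.060,.155),(-.075,.06,.10),(-.073,.06,.068)])
E
```

```text
t 18.1167 F [-1.4  0.8 -1.3] yaw -0.432 tip press frame [-0.2324 -0.0738  0.1622] axis [ 0.0175 -0.0064 -0.9998]
shift cm [ 0.82 19.55  3.72]
shift cm [ 6.33 20.14  4.41]
shift cm [ 9.53 20.26  4.51]
```

{"op": "send_rows", "data": {"series": [0.5,0,4,0.7,0,0.5,0.2,8,1.5,0,0.5,0.4,12,2.3,0,0.5,0.6,16,3,0,0.5,0.8,19.5,3.7,0]}}

```text
time_s: 18.53
position: [0.4958, 0.0606, 0.1665]
tool_rot: [0.15, 0.685, -0.152, 0.697]
force: [0.6, -1.2, -0.8]
gripper_width: 0.0124
```

```bash
python3 - <<'E'
from pp import *
plan([(-.085,.060,.155),(-.075,.06,.10),(-.073,.06,.068)])
s,_=snap("scene","s15.png");snap("wrist","w15.png")
E
```

```text
t 18.5333 F [ 0.6 -1.2 -0.8] yaw -0.429 tip press frame [-0.0842  0.0618  0.1544] axis [ 0.017  -0.0063 -0.9998]
shift cm [-0.06 -0.19  0.04]
shift cm [5.45 0.4  0.74]
shift cm [8.66 0.52 0.84]
```

View pics/w15.png

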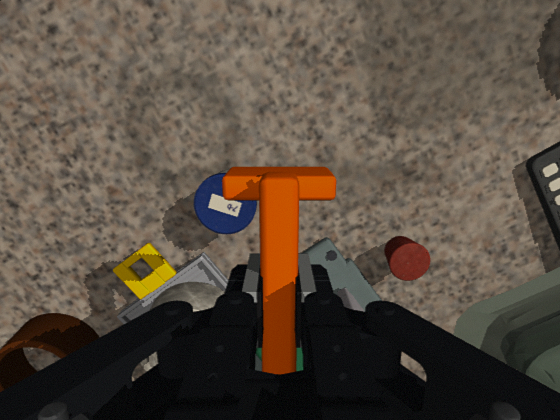

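View pics/s15.png

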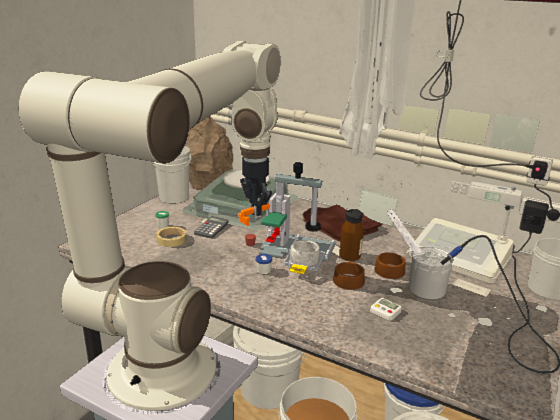

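{"op": "send_rows", "data": {"series": [0.5,2,0,0.2,0,0.5,4,0.2,0.4,0,0.5,5.5,0.3,0.6,0,0.5,5.5,0.3,0.6,0]}}

```text
time_s: 18.97
position: [0.5022, 0.0613, 0.1066]
tool_rot: [0.147, 0.687, -0.15, 0.695]
force: [0.1, 1.1, -1.6]
gripper_width: 0.012
```

```bash
python3 - <<'E'
from pp import *
plan([(-.073,.06,.068)])
snap("scene","s16.png")
a=cv2.imread("pics/s16.png");cv2.imwrite("pics/s16c.png",cv2.resize(a[200:290,230:340],None,fx=7,fy=7,interpolation=cv2.INTER_CUBIC))
E
```

```text
t 18.9667 F [ 0.1  1.1 -1.6] yaw -0.424 tip press frame [-0.0777  0.0613  0.0943] axis [ 0.0097 -0.0066 -0.9999]
shift cm [2.63 0.18 0.42]
```

View pics/s16c.png

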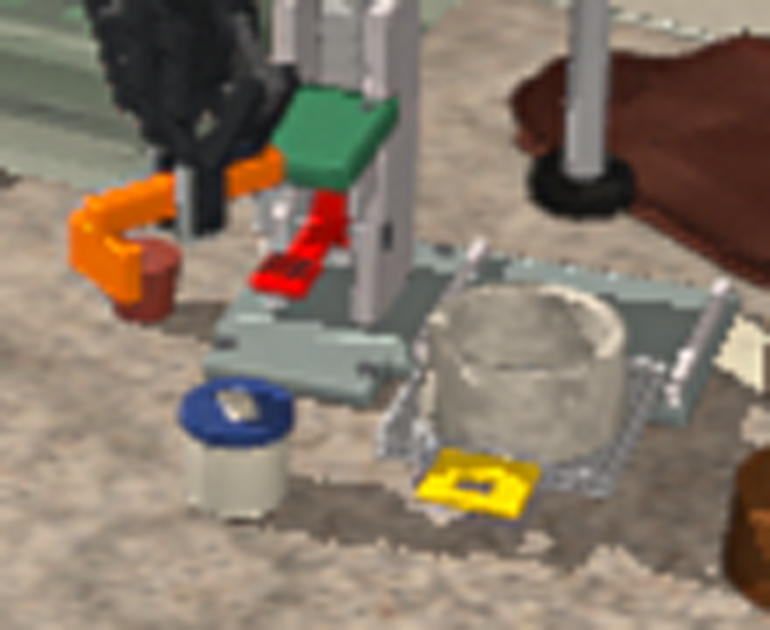

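{"op": "send_rows", "data": {"series": [0.5,0.8,0.1,0.2,0,0.5,1.6,0.1,0.3,0,0.5,2.4,0.1,0.3,0,0.5,2.6,0.1,0.3,0,0.5,2.6,0.1,0.3,0]}}

```text
time_s: 19.43
position: [0.5057, 0.0607, 0.082]
tool_rot: [0.148, 0.687, -0.151, 0.695]
force: [1.0, 0.3, -0.6]
gripper_width: 0.012
```

```bash
python3 - <<'E'
from pp import *
plan([(-.073,.06,.068),(-.057,.06,.067)])
s,_=snap("scene","s17.png")
M=Ro.from_quat(s['tool_rot']).as_matrix()
print((proj(cam("scene"),s['position']+M@PR)-[230,200])*7,(proj(cam("scene"),pw(-.065,.06,.065))-[230,200])*7)
a=cv2.imread("pics/s17.png");cv2.imwrite("pics/s17c.png",cv2.resize(a[200:290,230:340],None,fx=7,fy=7,interpolation=cv2.INTER_CUBIC))
E
```

```text
t 19.4333 F [ 1.   0.3 -0.6] yaw -0.425 tip press frame [-0.0744  0.0599  0.0696] axis [ 0.0105 -0.0065 -0.9999]
shift cm [0.16 0.09 0.11]
shift cm [0.28 1.04 1.39]
[264.38650768 280.90992589] [270.87635584 280.59341575]
```

View pics/s17c.png

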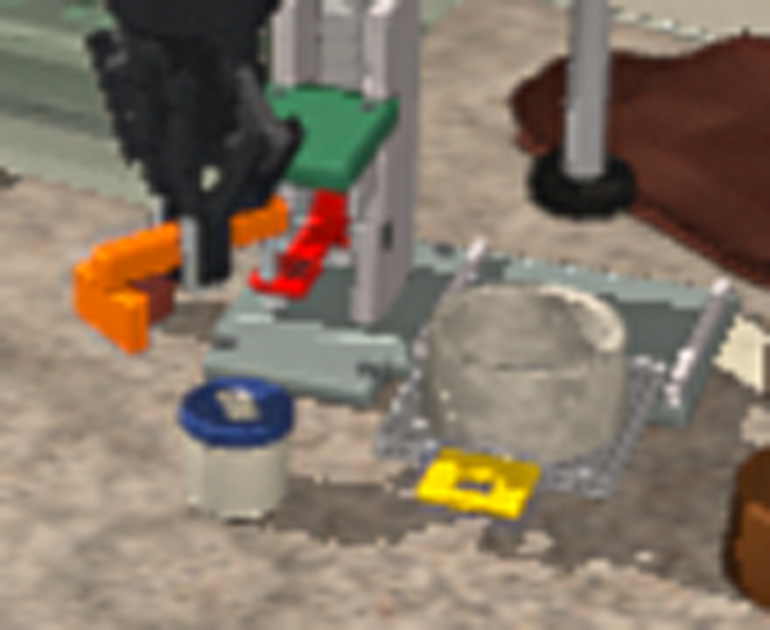

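{"op": "send_rows", "data": {"series": [0.5,0.3,0,0,0,0.5,0.3,0,0,0]}}

```text
time_s: 19.65
position: [0.506, 0.0607, 0.0795]
tool_rot: [0.148, 0.687, -0.15, 0.696]
force: [-0.6, 0.3, -1.8]
gripper_width: 0.012
```

```bash
python3 - <<'E'
from pp import *
plan([(-.058,.06,.066),(-.056,.06,.066)])
E
```

```text
t 19.65 F [-0.6  0.3 -1.8] yaw -0.425 tip press frame [-0.0741  0.0599  0.0672] axis [ 0.0114 -0.0064 -0.9999]
shift cm [0.13 0.96 1.28]
shift cm [0.13 1.08 1.45]
```

{"op": "send_rows", "data": {"series": [0.5,0.05,0.3,0.4,0,0.5,0.1,0.6,0.8,0,0.5,0.1,0.96,1.28,0,0.5,0.1,1.0,1.33,0,0.5,0.1,1.0,1.33,0]}}

```text
time_s: 20.07
position: [0.5227, 0.0645, 0.0785]
tool_rot: [0.148, 0.687, -0.15, 0.696]
force: [0.4, 0.5, -0.3]
gripper_width: 0.0123
```

```bash
python3 - <<'E'
from pp import *
plan([(-.057,.06,.052),(-.057,.06,.049)])
E
```

```text
t 20.0667 F [ 0.4  0.5 -0.3] yaw -0.425 tip press frame [-0.057   0.0601  0.0662] axis [ 0.0111 -0.0065 -0.9999]
shift cm [ 1.42 -0.   -0.01]
shift cm [ 1.72 -0.   -0.02]
```

Under the hood with no contact. Press down.

{"op": "send_rows", "data": {"series": [0.5,0.5,0,0,0,0.5,1.0,0,0,0,0.5,1.5,0,0,0,0.5,1.6,0,0,0,0.5,1.6,0,0,0]}}

```text
time_s: 20.48
position: [0.5225, 0.0643, 0.0619]
tool_rot: [0.147, 0.687, -0.151, 0.695]
force: [0.1, 0.0, 0.4]
gripper_width: 0.012
```

```bash
python3 - <<'E'
from pp import *
plan([(-.057,.06,.052),(-.057,.06,.049)])
snap("scene","s18.png")
a=cv2.imread("pics/s18.png");cv2.imwrite("pics/s18c.png",cv2.resize(a[170:290,230:340],None,fx=5,fy=5,interpolation=cv2.INTER_CUBIC))
E
```

```text
t 20.4833 F [0.1 0.  0.4] yaw -0.425 tip press frame [-0.0572  0.0599  0.0496] axis [ 0.0103 -0.0067 -0.9999]
shift cm [-0.24  0.02  0.02]
shift cm [0.06 0.02 0.01]
```

View pics/s18c.png

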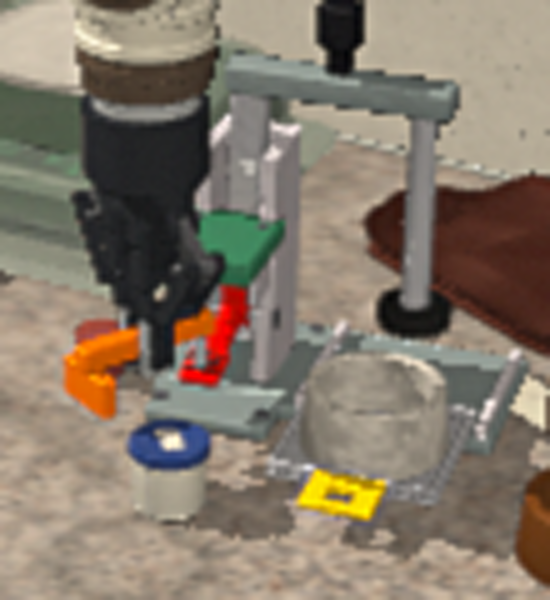

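{"op": "send_rows", "data": {"series": [0.5,0.1,0,0,0,0.5,0.1,0,0,0,0.5,0.1,0,0,0,0.5,0.1,0,0,0,0.5,0.1,0,0,0]}}

```text
time_s: 20.95
position: [0.5226, 0.0643, 0.0613]
tool_rot: [0.148, 0.687, -0.151, 0.695]
force: [-0.8, 0.8, 0.1]
gripper_width: 0.0121
```

```bash
python3 - <<'E'
from pp import *
plan([(-.057,.06,.049)])
snap("scene","s19.png")
a=cv2.imread("pics/s19.png");cv2.imwrite("pics/s19c.png",cv2.resize(a[170:290,230:340],None,fx=5,fy=5,interpolation=cv2.INTER_CUBIC))
E
```

```text
t 20.95 F [-0.8  0.8  0.1] yaw -0.425 tip press frame [-0.0571  0.0599  0.049 ] axis [ 0.0106 -0.0066 -0.9999]
shift cm [0.   0.02 0.  ]
```

View pics/s19c.png

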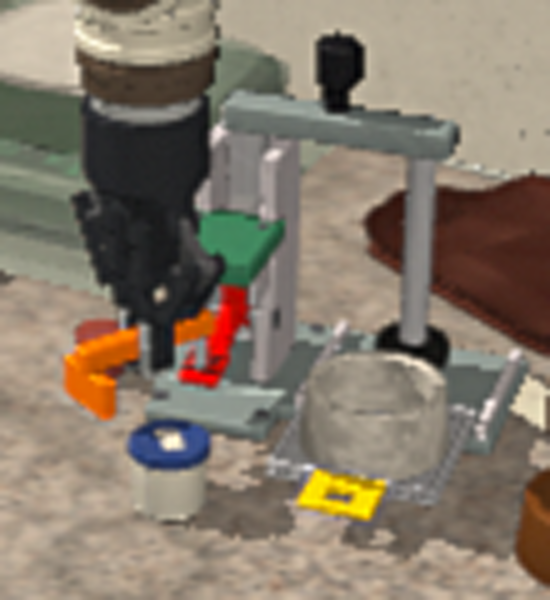

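Sinking. Hold longer.

{"op": "send_rows", "data": {"series": [0.5,0,0,0,0,0.5,0,0,0,0,0.5,0,0,0,0,0.5,0,0,0,0,0.5,0,0,0,0]}}

```text
time_s: 21.42
position: [0.5226, 0.0642, 0.0613]
tool_rot: [0.148, 0.687, -0.151, 0.695]
force: [-1.6, 0.1, 1.6]
gripper_width: 0.0121
```

{"op": "send_rows", "data": {"series": [0.5,0,0,0,0,0.5,0,0,0,0,0.5,0,0,0,0,0.5,0,0,0,0,0.5,0,0,0,0]}}

```text
time_s: 21.83
position: [0.5226, 0.0643, 0.0613]
tool_rot: [0.148, 0.687, -0.151, 0.695]
force: [-1.1, 0.4, 0.6]
gripper_width: 0.0118
```

{"op": "send_rows", "data": {"series": [0.5,0,0,0,0,0.5,0,0,0,0,0.5,0,0,0,0,0.5,0,0,0,0,0.5,0,0,0,0]}}

```text
time_s: 22.25
position: [0.5226, 0.0642, 0.0613]
tool_rot: [0.148, 0.687, -0.151, 0.695]
force: [-0.4, -0.2, 1.4]
gripper_width: 0.012
```

```bash
python3 - <<'E'
from pp import *
plan([(-.057,.06,.049),(-.057,.06,.0665)])
snap("scene","s20.png")
a=cv2.imread("pics/s20.png");b=cv2.imread("pics/scene0.png")
cv2.imwrite("pics/s20c.png",np.hstack([cv2.resize(i[170:290,230:340],None,fx=3.6,fy=3.6,interpolation=cv2.INTER_CUBIC) for i in (a,b)]))
E
```

```text
t 22.25 F [-0.4 -0.2  1.4] yaw -0.425 tip press frame [-0.0571  0.0598  0.049 ] axis [ 0.0106 -0.0066 -0.9999]
shift cm [0.   0.02 0.  ]
shift cm [-1.75  0.02  0.02]
```

View pics/s20c.png

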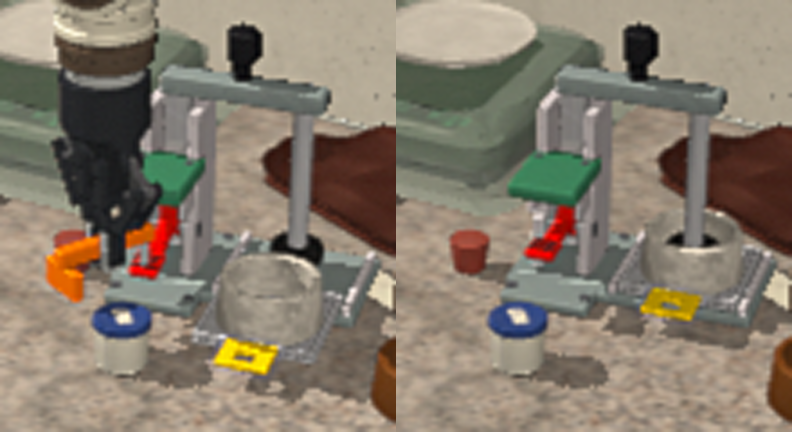

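{"op": "send_rows", "data": {"series": [0.5,-0.8,0,0,0,0.5,-1.65,0,0,0,0.5,-1.65,-0.8,-1.0,0,0.5,-1.65,-1.5,-2,0,0.5,-1.65,-1.8,-2.5,0]}}

```text
time_s: 22.72
position: [0.4916, 0.0581, 0.0784]
tool_rot: [0.148, 0.687, -0.15, 0.695]
force: [-0.1, -0.1, -1.0]
gripper_width: 0.0119
```

```bash
python3 - <<'E'
from pp import *
plan([(-.2,.06,.17)])
E
```

```text
t 22.7167 F [-0.1 -0.1 -1. ] yaw -0.425 tip press frame [-0.0888  0.0605  0.0661] axis [ 0.0109 -0.0065 -0.9999]
shift cm [-10.49  -6.67  -8.78]
```

```bash
python3 - <<'E'
from pp import *
s=arm.read_state()
for p in ([.40,.17,.14],[.40,.17,.03],[.4,.17,.0125]): print(toshift(s,p)*100)
E
```

```text
[ -6.3304547    6.41008004 -12.87236104]
[  4.66866505   6.42560469 -13.01064896]
[  6.41852501   6.42807452 -13.03264931]
```

{"op": "send_rows", "data": {"series": [0.5,-3,0,0,0,0.5,-6,0,-2,0,0.5,-6,2,-5,0,0.5,-6,4,-8,0,0.5,-6,6.4,-11,0]}}

```text
time_s: 23.13
position: [0.4166, 0.1628, 0.1383]
tool_rot: [0.149, 0.686, -0.151, 0.696]
force: [-0.2, -0.2, -0.8]
gripper_width: 0.0122
```

```bash
python3 - <<'E'
from pp import *
s,_=snap("scene","s21.png");print(s['position'])
for p in ([.40,.17,.03],[.4,.17,.0125]): print(toshift(s,p)*100)
a=cv2.imread("pics/s21.png");b=cv2.imread("pics/scene0.png")
cv2.imwrite("pics/s21c.png",np.hstack([cv2.resize(i[170:290,230:340],None,fx=3.6,fy=3.6,interpolation=cv2.INTER_CUBIC) for i in (a,b)]))
E
```

```text
[0.41655159 0.16279673 0.13826007]
[10.79970993 -0.03082203 -1.95605683]
[12.54953886 -0.03107297 -1.980524  ]
```

View pics/s21c.png

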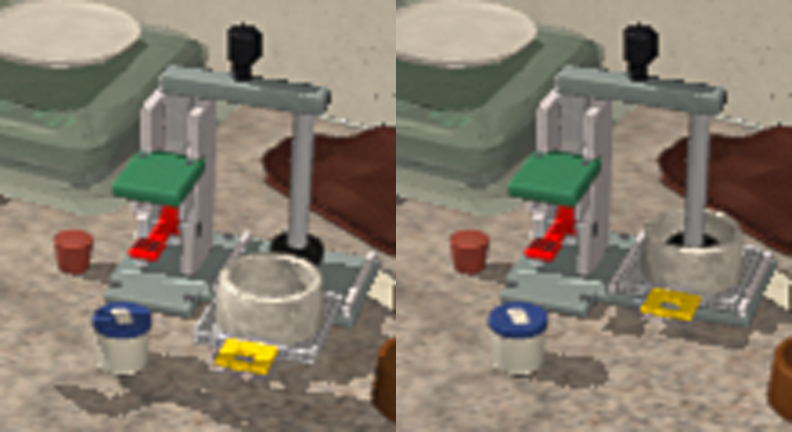

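{"op": "send_rows", "data": {"series": [0.5,4,0,-1,0,0.5,7,0,-1.5,0,0.5,9,0,-1.5,0,0.5,10.5,0,-1.5,0,0.5,11.3,0,-1.5,0]}}

```text
time_s: 23.6
position: [0.4006, 0.1735, 0.0232]
tool_rot: [0.147, 0.688, -0.149, 0.695]
force: [-0.2, -0.2, -0.1]
gripper_width: 0.012
```

```bash
python3 - <<'E'
from pp import *
s=arm.read_state();M=Ro.from_quat(s['tool_rot']).as_matrix();print(s['position']+M@PR,s['force'],M[:,0])
print(s['position']+M@[.0128,0,-.0413])
E
```

```text
[0.43601636 0.15760669 0.01081537] [-0.18051953 -0.1961198  -0.13577352] [ 0.0092261  -0.00404147 -0.99994927]
[0.36303627 0.19036728 0.01000961]
```

{"op": "send_rows", "data": {"series": [0.5,0.4,0,0,0,0.5,0.8,0,0,0,0.5,1.0,0,0,0,0.5,1.0,0,0,0]}}

```text
time_s: 23.93
position: [0.401, 0.1735, 0.0136]
tool_rot: [0.148, 0.688, -0.149, 0.695]
force: [-0.4, -0.8, -0.7]
gripper_width: 0.0117
```

{"op": "send_rows", "data": {"series": [0.5,0.1,0,0,0,0.5,0.1,0,0,0,4.5,0.05,0,0,0,4.5,0.05,0,0,0,4.5,0,0,0,0]}}

```text
time_s: 24.35
position: [0.4012, 0.1736, 0.0139]
tool_rot: [0.148, 0.688, -0.149, 0.695]
force: [0.3, 0.5, 0.3]
gripper_width: 0.0449
```

{"op": "send_rows", "data": {"series": [4.5,0,0,0,0,4.5,0,0,0,0,4.5,-2,0,0,0,4.5,-6,0,0,0,4.5,-10,0,0,0]}}

```text
time_s: 24.77
position: [0.399, 0.1735, 0.1141]
tool_rot: [0.147, 0.689, -0.149, 0.694]
force: [1.2, 0.9, 0.4]
gripper_width: 0.0453
```

{"op": "send_rows", "data": {"series": [4.5,-4,0,-4,0,4.5,-8,0,-8,0,4.5,-8,0,-8,0]}}

```text
time_s: 25.02
position: [0.3243, 0.207, 0.1961]
tool_rot: [0.148, 0.688, -0.149, 0.695]
force: [0.5, 0.2, -0.1]
gripper_width: 0.045
```

```bash
python3 - <<'E'
from pp import *
s,_=snap("scene","s22.png");snap("top","t22.png");snap("wrist","w22.png");print(s['time_s'],s['position'],s['force'])
i=cv2.imread("pics/t22.png");cv2.imwrite("pics/t22c.png",cv2.resize(i[150:280,210:390],None,fx=4,fy=4,interpolation=cv2.INTER_CUBIC))
i=cv2.imread("pics/s22.png");cv2.imwrite("pics/s22c.png",cv2.resize(i[160:290,180:370],None,fx=4,fy=4,interpolation=cv2.INTER_CUBIC))
E
```

```text
25.0167 [0.32431131 0.20696364 0.19606704] [ 0.47886742  0.16682963 -0.10163732]
```

View pics/t22c.png

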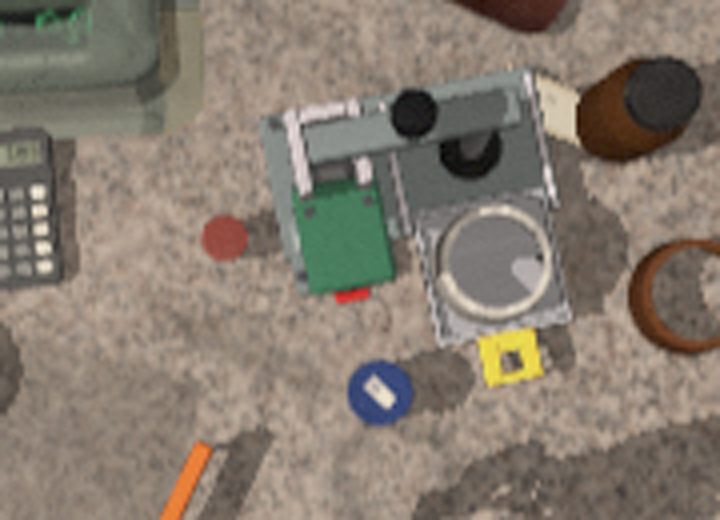

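View pics/s22c.png

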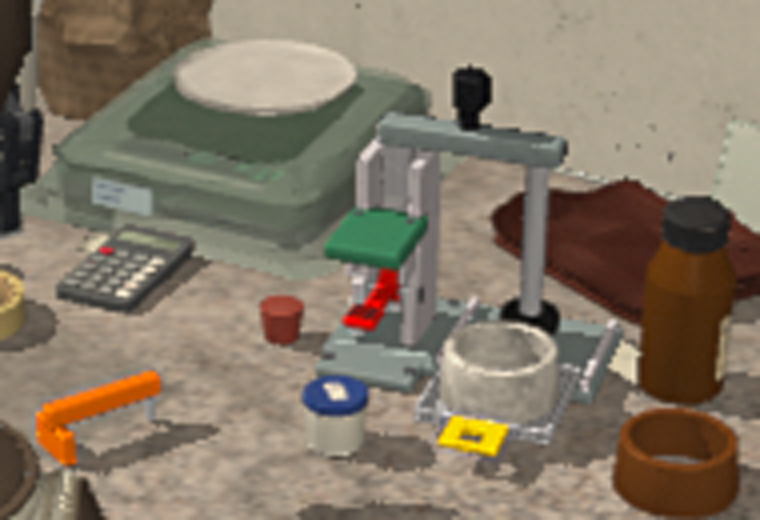

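View pics/w22.png

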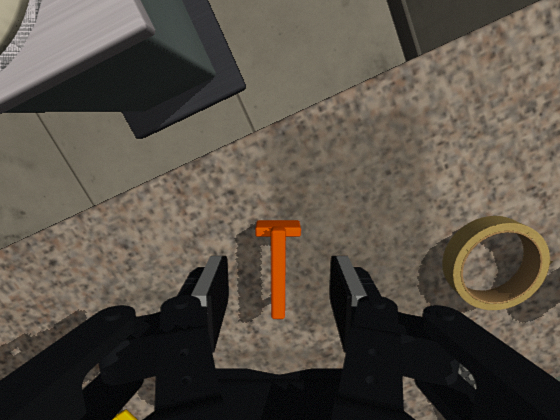

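```bash
python3 - <<'E'
from h import *
T=cam("top");t=lambda x,y:np.array([210+x/4,150+y/4])
a=onz(T,t(489,243),.025);b=onz(T,t(511.5,360),.025);print(np.linalg.norm(a-b))
r=onz(T,t(495,262),.059);print("ring-hole",np.linalg.norm((r-b)[:2]))
print(arm.hand_in())
E
```

```text
0.09066810480674173
ring-hole 0.07289067917364535
the job is handed in; nothing more can be done
None
```

The press is unloaded and I handed the job in at about 25 s of the allowed 67 s. The hand-in gives no verdict.

- **Head up:** I lifted the head about 50 mm by the knob in stages. After I let go, the ratchet held it at its top click.
- **Tray out:** I set the hook's prong in the finger hole and drew the tray out to its stop, where the pull rose to about 17 N. Then I set the hook down on the worktop and let go.
- **Pawl, done differently from your description:** The move interface can't tilt the tool, so the fingers couldn't reach under the hood. I picked the hook up again and pressed the tab about 17 mm with its prong. Once the head had sunk, I put the hook back on the worktop. It now stands to the left of the press front, about 10 cm from where it was at the start.

**Last checks:**
- The tray is out by about 91 mm, measured in the top camera picture.
- The ring looks centred and flat on the tray.
- The head and pawl look the same as in the first picture, that is, head fully down and tab sprung back. I couldn't read the joints directly.
- The hook is standing clear of the press, and the bystanders look unmoved.
- The gripper is clear of everything.
- The top and scene cameras put the finger hole up to about 5 mm away from where the wrist camera did. I corrected for that using the gripped hook, and the prong went in without resistance.

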